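# Refill the end-cap magazine from the loading chute

## Robot

A 7-joint arm with a two-finger parallel gripper is mounted at the origin on a cart in front of the work surface, level with it; the furniture and walls round the work are solid. World frame = base frame: x ahead of the robot, y to its left, z up, the work surface at z = 0. Lengths are in m, angles in rad, forces in N, time in s.
With the tool pointing down it reaches from about 0.35 to 0.9 m from the base axis. Payload 8.1 kg.
Tool frame: the origin (TCP) lies midway between the tips of the shut fingers; the grasp point (between the pads) lies 19 mm behind it (arm.pinch_z is the distance from the TCP to the grasp point, in m); z points along the fingers, y is the direction in which the jaws open and shut (so a half turn about z gives the same grasp; the last joint's range is limited). The gripper opens to 92 mm and grips with 3 to 60 N. Pads are 19 mm wide; open, the fingers measure 130 mm over their backs; the gripper's body (75 mm by 190 mm) begins 47 mm behind the grasp point.
Start: joints at [-0.103, 0.434, 0.025, 1.573, -0.012, 1.134, -0.075], TCP at [0.625, -0, 0.227] pointing down, gripper open.
Joint ranges: [-2.62, 2.62], [-0.44, 2.09], [-1.27, 1.32], [0.08, 2.57], [-1.32, 4.46], [0.12, 2], [-2.74, 2.74]. Speed limits (rad/s): [2.22, 2.22, 3.01, 3.01, 3.14, 3.14, 3.14].

## Interface

Orientations are given as a rotation vector (axis times angle).
In Python, from cell import arm, eyes gives the robot as it stands.
- The arm moves only by the tool apply_moves, never from a script. Its argument "targets" is one flat list of numbers, 5 for each row, row after row: the closure, from 0 (fully open) to 1 (shut), then the shift along the tool's x, y, z each as a share of 40 cm, from -1 to 1, then the turn about the tool's z as a share of pi/2 rad, from -1 to 1. A call has 1 to 20 rows; each row shifts and turns the commanded pose from where the row before left it, along the tool's axes as they then stand; what a row does not reach is not made up. A row lasts 1/8 s, in which the tool goes at most 62.5 mm and 10.7 degrees, less where a joint would pass 70% of its speed; a pose out of reach is approached as far as the arm can. A call with a number of a shift or a turn outside -1 to 1 is refused whole. A call with a gripper value outside its range is refused whole. The fingers move at their own pace and stop on an object; "grip_force" is the grip in N (left out, the last holds). Time passes only in rows, so rows that do not move let the fingers close. It gives the time, the measured TCP pose, the force and the opening at its end, in the units of the state.
- arm.observe(): the state, without advancing time (a new reading comes with each control period).
- eyes.get_image(name): name is "scene" or "side" or "wrist"; returns the picture (480x640x3 uint8, red, green, blue); there is no depth.
- eyes.camera_params(name): a dict with "camera_matrix" (3x3 intrinsics, pixels), "xyz" and "attitude" of the camera in the world; the wrist camera has in their place "hand_eye" (4x4, takes a point from camera to tool coordinates, whose origin is the TCP and whose axes are the flange's). Camera axes: x right, y down, z forward; pixel columns grow to the right and rows downward; lengths in m; the calibration is good to about 2 mm. The wrist camera is an equidistant fisheye: a pixel r from the principal point sees the ray r / f radians off the axis. A picture is of the moment at which its call begins: read the wrist's pose just before it. camera_params takes no time and is no camera call.
- arm.sign_off(): hands the job in, once; it reports no verdict.
The state is a dict: "clock": time; "joints": joint angles; "dq": joint speeds; "joint_efforts": joint torques, N m; "position": TCP position; "ee_rot": TCP orientation; "force": force on the tool from outside, world axes, zero at the start; "ft_torque": the same for the moment, N m; "width": opening from 0.0 (shut) to 1.0 (fully open).
Only numpy, scipy, OpenCV 4.12 (cv2) and the standard library are available. Lean on these libraries where they do the work, as an engineer would, in place of code of your own. Each camera call takes 0.05 s, during which the arm holds its last target.

## Task

The three black end caps lying in the aluminium loading chute have to go into the clear magazine. Carry the chute level, nose first, to the magazine and set its two side studs gently into the saddles of the throat, then tip it about the studs so that its nose pushes the yellow sprung flap open and all three caps slide in. Lift the empty chute out so that the flap shuts, and set it down upright on the worktop; press lightly on the magazine, spill nothing and leave the neighbouring things alone.

Things in the scene. Friction and masses are not known exactly. Their poses are not given: they have to be found in the camera images.
- magazine: End-cap magazine, bolted down: green base (x -35..131, y +-42, 8 mm high), square mast (x 101..121 mm, 164 high), and on the mast a head: clear box with steel throat on top. Origin on the worktop below the saddles; x = pouring direction (the docked chute's nose points along +x), y along the saddles, z up. The head is clamped 0 to 36 mm above its lowest setting: NOT measured, feel or see it.
- saddle_low (a point): Where the saddle axis's middle would be at the head's LOWEST setting: 170 mm above the worktop, fixed to the base; the real one is right above, 0 to 36 mm higher. Two steel cheeks (inner faces y +-17 mm, 4 thick), each with an open-topped U saddle 11 mm wide for a stud, bottom 4 mm below the axis; flared lead-in 3 to 13 mm above it, 26 mm wide at the top. Head's top: 16 mm above the axis.
- throat_low (a point): Middle of the throat opening (x +-28, y +-17 mm) at the head's LOWEST setting, 29.5 mm ahead of the saddle axis and 20 mm below it; goes up with the head. A low wall (top 9 to 6 mm below the saddle axis) surrounds its sides and far end. Behind the saddles two ears (16 to 28 mm back) flare outward to guide the chute sideways. The head holds still under 40 N but may be loaded with 20 N at most.
- box_low (a point): Middle of the clear box's smooth sloping floor at the head's LOWEST setting, 54 mm above the worktop and 116 mm below the saddle axis; goes up with the head. The box is 104 x 60 mm inside; its floor falls 27 degrees towards the near (saddle) end. The caps end up lying in it, below the flap.
- flap (a joint): Yellow sprung flap (52 x 30 mm) closing the throat, hinged at the opening's near end, 21 mm below the saddle axis. 0 = shut and level, grows (rad) as its far edge is pushed down, stop at 1.1. The spring gives about 0.06 N m when shut, 0.1 N m at 0.7 rad. The caps' weight does not open it; they pass once it is open about 0.4 rad.
- chute: Loading chute: open-topped channel of folded aluminium, 195 x 26 x 24.5 mm, 22 mm wide inside, three caps in it in a row; 0.16 kg plus 0.04 kg of caps. Origin at the underside; x along the channel towards the open nose (nose at x +95 mm, closed tail at -100), z up. The caps stay while it is within 10 degrees of level and slide when it is tipped nose-down 13 to 20 degrees.
- chute_studs (a point): Middle between the chute's two side studs, on their axis: 45 mm ahead of the chute's origin, 12 mm above its underside. Studs: steel pins 8 mm thick along y, 13 to 27 mm to either side. Axes as the chute's. With the studs in the saddles the nose meets the flap at about 10 degrees of tilt; from there the flap opens about 5 degrees less than the chute is tilted. 35 to 42 degrees is right for pouring.
- chute_grip (a point): Grip point of the chute: 20 mm behind its origin (65 mm behind the studs), 50 mm above its underside, in an upright black block 12 mm thick (along the chute's x), 36 mm wide (along y), 27 to 67 mm above the underside, standing on a 34 mm long bridge over the channel. Axes as the chute's. Tip it slowly, contact forces rise fast; once empty it can be lifted straight out while still tipped.
- cap_1: Black plastic end cap, 32 x 17 x 17 mm, 12 g, lying lengthwise in the chute; origin at the middle of its underside, x along its length.
- cap_2: Black plastic end cap, 32 x 17 x 17 mm, 12 g, lying lengthwise in the chute; origin at the middle of its underside, x along its length.
- cap_3: Black plastic end cap, 32 x 17 x 17 mm, 12 g, lying lengthwise in the chute; origin at the middle of its underside, x along its length.
- screw_bin: Green-blue parts bin with screws, 100 x 130 x 50 mm, a bystander; origin at the middle of its underside.
- grease_pot: White pot with a green lid, 68 mm across, 46 mm high, a bystander; origin at the middle of its underside.
- bit_block: Red block with upright hex bits, 38 x 100 x 46 mm, a bystander; origin at the middle of its underside.

How it is judged:
On the way, in this order (a step that is already met when the one before it is completed fails the run):
1. the chute's studs rest in the saddles, chute about level (horizontal distance between chute_studs and saddle_low below 0.007 m and angle between the y axis of chute and the y axis of magazine, either way round below 0.2 rad and angle between chute's own z axis and vertical below 0.12 rad and contact force between chute and magazine above 0.5 N), for 0.1 s.
2. tipped about the studs, the chute's nose holds the flap open (horizontal distance between chute_studs and saddle_low below 0.009 m and angle between the y axis of chute and the y axis of magazine, either way round below 0.2 rad and angle between chute's own z axis and vertical above 0.4 rad and value of joint flap above 0.3 rad and contact force between chute and magazine above 0.5 N), for 0.2 s.
3. all three caps are in the magazine's box (x of cap_1 in the frame of magazine between -0.012 and 0.094 m and y of cap_1 in the frame of magazine between -0.031 and 0.031 m and z of cap_1 in the frame of magazine between 0.02 and 0.138 m and x of cap_2 in the frame of magazine between -0.012 and 0.094 m and y of cap_2 in the frame of magazine between -0.031 and 0.031 m and z of cap_2 in the frame of magazine between 0.02 and 0.138 m and x of cap_3 in the frame of magazine between -0.012 and 0.094 m and y of cap_3 in the frame of magazine between -0.031 and 0.031 m and z of cap_3 in the frame of magazine between 0.02 and 0.138 m), for 0.1 s.
At the end, for the whole second after the job is handed in: All three caps lie inside the magazine's clear box below the flap, the flap is shut (under 0.08 rad), and the chute stands upright (within 0.1 rad), at rest and released, flat on the worktop (its underside within 6 mm of it), clear of the magazine (all of step 3 and value of joint flap below 0.08 rad and angle between chute's own z axis and vertical below 0.1 rad and height (world z) of chute between -0.004 and 0.006 m and linear speed of chute below 0.02 m/s and contact force between chute and magazine below 0.1 N and contact force between the fingers and chute below 0.1 N); the robot touches nothing.
It fails at once if the magazine is pressed or rammed with more than 20 N (contact force between any of chute, the arm, the fingers and magazine above 20 N).
It fails at once if a cap is spilled onto the worktop or floor (height (world z) of any of cap_1, cap_2, cap_3 below 0.001 m).
It fails at once if a bystander is moved by more than 30 mm (distance of any of screw_bin, grease_pot, bit_block from where it was at the start of the episode above 0.03 m).
It also fails if it takes over 72 s, if anything falls off the work surface, if the arm or the gripper's body presses on something with over 40 N, if the wrist force passes 120 N, or if a joint passes its speed limit or range.

## Working session

There is one attempt and no reset: what is moved stays moved. The work goes in short steps, Python scripts to look and compute and a tool call to move; the robot and the scene stay as the last step left them, time stands still between calls to the robot, and variables do not carry over. Pictures are saved under pics/ and viewed, and the job is handed in when it is done.

Besides the shell and the picture viewer there is one more tool, called after "Emit:" as a command line: name --argument value ..., lists and objects as JSON in quotes. apply_moves: Moves the arm, as the interface text tells. Its arguments: {"type":"object","properties":{"targets":{"type":"array"},"grip_force":{"type":"number"}},"required":["targets"]}

```bash
mkdir -p pics; ls
python3 - <<'E'
from cell import arm, eyes
import cv2,json
print(arm.observe(), arm.pinch_z)
for n in ["scene","side","wrist"]:
    cv2.imwrite(f"pics/{n}0.png", eyes.get_image(n)[:,:,::-1]); print(n,eyes.camera_params(n))
E
```

```text
pics
{'clock': 0.0, 'joints': array([-0.10259928,  0.43521403,  0.02497427,  1.57413233, -0.01159007,
        1.13398953, -0.07511607]), 'dq': array([-5.91539487e-04,  1.36893086e-03, -2.49657337e-03, -3.08328146e-04,
       -1.00714236e-03, -1.00867190e-03,  7.36007557e-05]), 'joint_efforts': array([ 3.89017032e-04, -6.67853522e+01,  9.84863900e-01, -3.14464223e+01,
       -6.05165795e-02,  4.27553023e-02,  1.12382318e-04]), 'position': array([ 6.24471614e-01, -6.34568094e-05,  2.25936929e-01]), 'ee_rot': array([-2.22081585e+00, -2.22062946e+00,  1.93770535e-03]), 'force': array([ 0.66371131,  0.9780786 , -0.45271463]), 'ft_torque': array([ 0.054206  ,  0.01683097, -0.01510508]), 'width': 0.9983173742873419} 0.0188
scene {'camera_matrix': array([[585.38440786,   0.        , 315.82439496],
       [  0.        , 585.38440786, 240.02912472],
       [  0.        ,   0.        ,   1.        ]]), 'xyz': array([-0.36783729,  0.54702206,  0.79766062]), 'attitude': array([-1.24607822,  2.01997805, -1.08522169])}
side {'camera_matrix': array([[489.28367649,   0.        , 321.8132627 ],
       [  0.        , 489.28367649, 224.26687856],
       [  0.        ,   0.        ,   1.        ]]), 'xyz': array([0.42255063, 0.77062111, 0.6238059 ]), 'attitude': array([-0.37561701,  2.67917973, -1.37702411])}
wrist {'camera_matrix': array([[371.64829954,   0.        , 319.26926314],
       [  0.        , 371.64829954, 237.47545008],
       [  0.        ,   0.        ,   1.        ]]), 'hand_eye': array([[-8.23985177e-04, -9.57260093e-01, -2.89227308e-01,
         7.90442996e-02],
       [ 9.99998837e-01, -1.15990532e-03,  9.90040879e-04,
        -4.97117260e-04],
       [-1.28320292e-03, -2.89226156e-01,  9.57259935e-01,
        -1.57205858e-01],
       [ 0.00000000e+00,  0.00000000e+00,  0.00000000e+00,
         1.00000000e+00]])}
```

View pics/scene0.png

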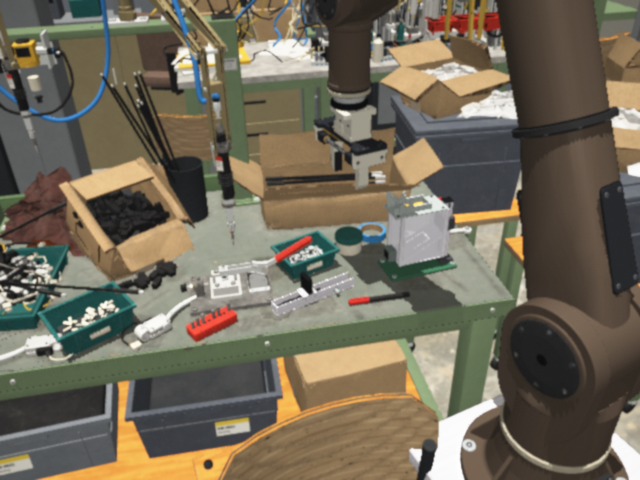

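View pics/side0.png

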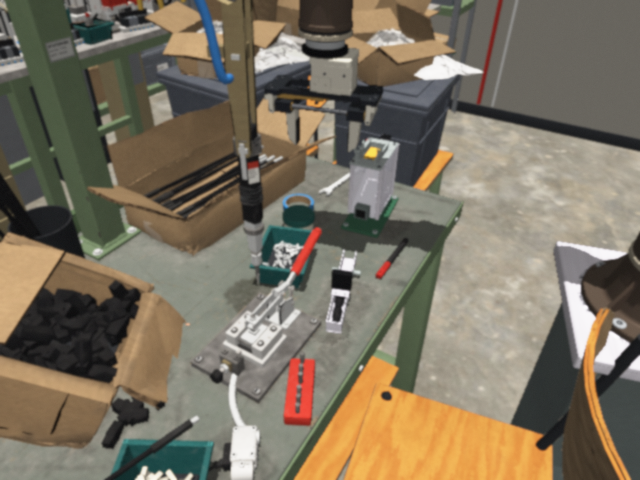

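View pics/wrist0.png

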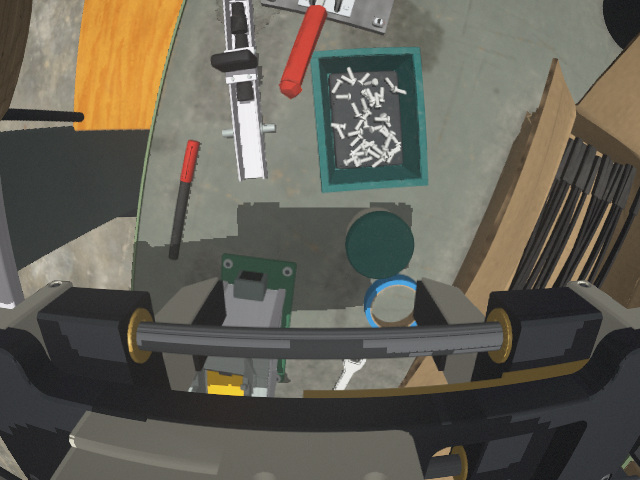

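Run:
```python
import cv2
def crop(f,x0,y0,x1,y1,s,o):
    im=cv2.imread(f"pics/{f}.png")[y0:y1,x0:x1]; cv2.imwrite(f"pics/{o}.png",cv2.resize(im,None,fx=s,fy=s,interpolation=cv2.INTER_CUBIC))
crop("scene0",340,170,480,290,5,"c_scene")
crop("side0",320,120,430,250,4.5,"c_side")
crop("wrist0",130,230,330,410,3.3,"c_wr")
```

```text
(no output)
```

View pics/c_scene.png

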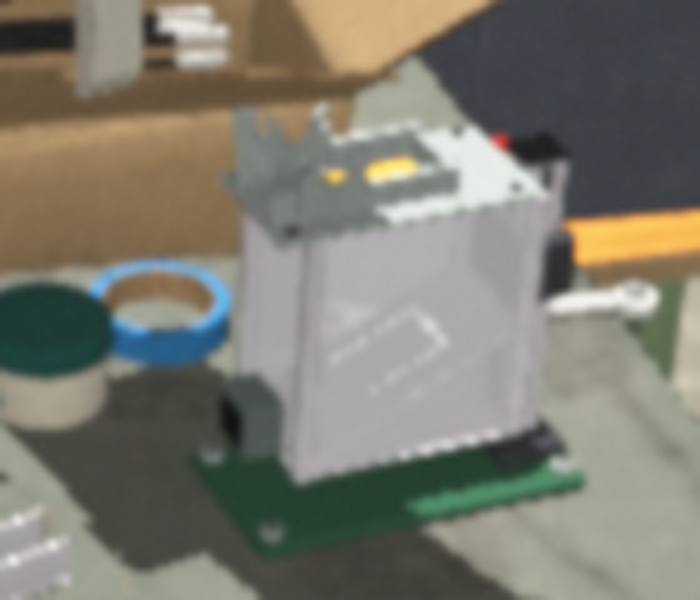

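View pics/c_side.png

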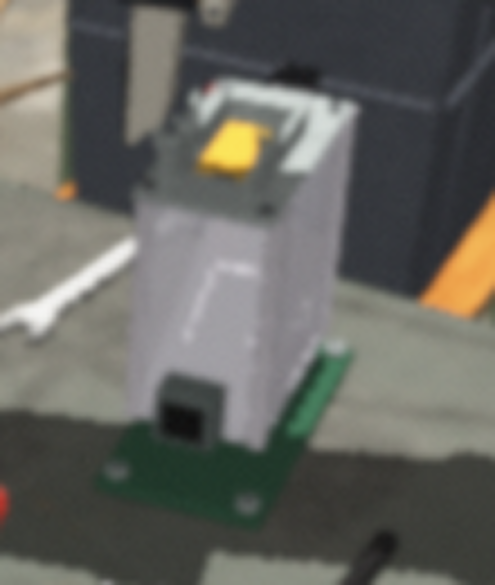

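View pics/c_wr.png

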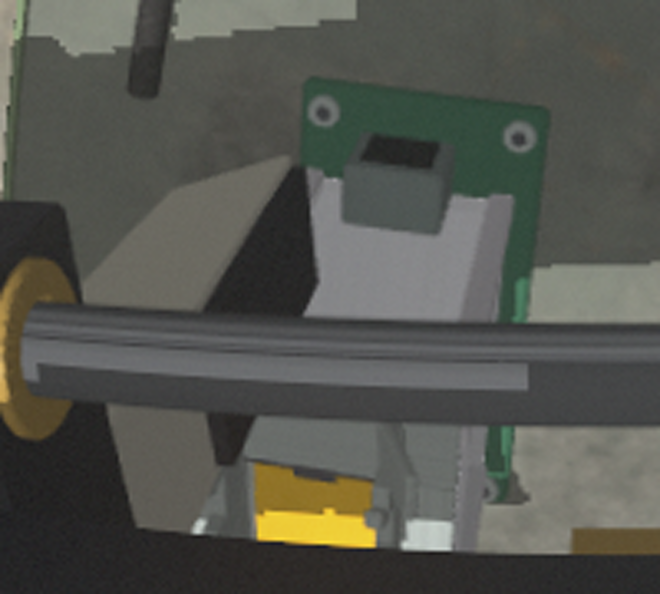

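Run:
```python
import cv2
def crop(f,x0,y0,x1,y1,s,o):
    im=cv2.imread(f"pics/{f}.png")[y0:y1,x0:x1]; cv2.imwrite(f"pics/{o}.png",cv2.resize(im,None,fx=s,fy=s,interpolation=cv2.INTER_CUBIC))
crop("scene0",260,255,370,325,7,"d_scene")
crop("side0",310,240,380,340,6,"d_side")
crop("wrist0",190,0,300,190,3.1,"d_wr")
```

```text
(no output)
```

View pics/d_scene.png

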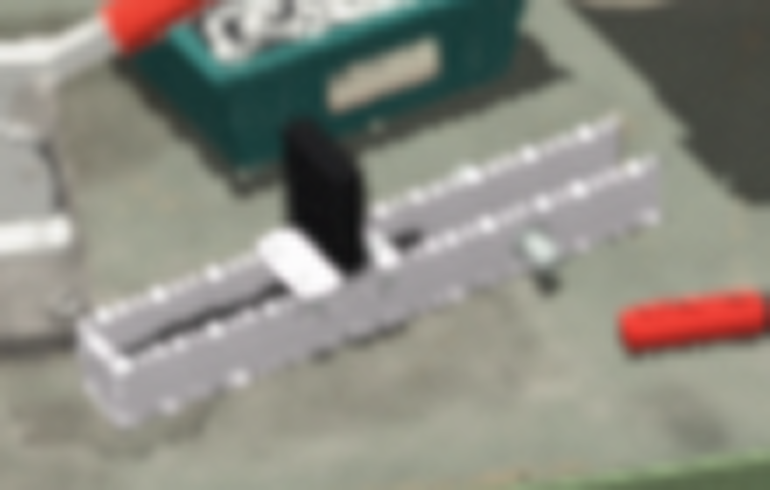

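View pics/d_side.png

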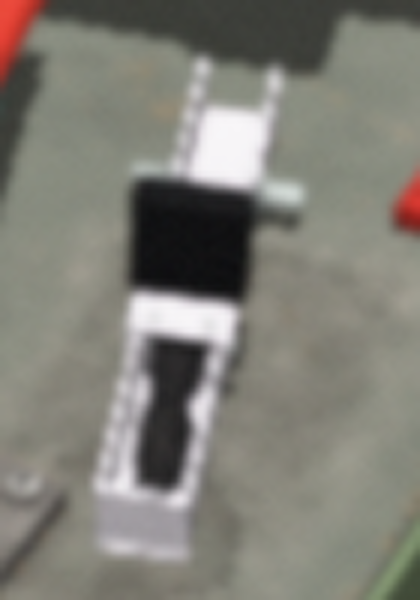

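View pics/d_wr.png

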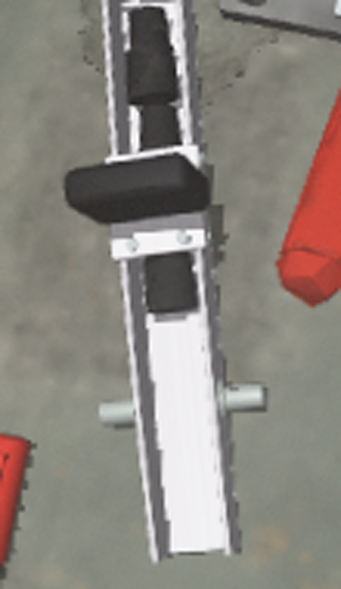

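```bash
cat > h.py <<'E'
import numpy as np, cv2
from scipy.spatial.transform import Rotation as R
from scipy.optimize import least_squares
from cell import arm, eyes
HE=np.array([[-8.23985177e-04,-9.57260093e-01,-2.89227308e-01,7.90442996e-02],[9.99998837e-01,-1.15990532e-03,9.90040879e-04,-4.97117260e-04],[-1.28320292e-03,-2.89226156e-01,9.57259935e-01,-1.57205858e-01],[0,0,0,1]])
def cam(name,pos=None,rot=None):
    if name=="wrist":
        T=np.eye(4);T[:3,:3]=R.from_rotvec(rot).as_matrix();T[:3,3]=pos
        return ("f",371.64829954,319.26926314,237.47545008,T@HE)
    p=eyes.camera_params(name);K=p["camera_matrix"];T=np.eye(4);T[:3,:3]=R.from_rotvec(p["attitude"]).as_matrix();T[:3,3]=p["xyz"]
    return ("p",K[0,0],K[0,2],K[1,2],T)
def proj(c,P):
    P=np.atleast_2d(P);k,f,cx,cy,T=c
    q=(P-T[:3,3])@T[:3,:3]
    if k=="p": return np.c_[f*q[:,0]/q[:,2]+cx,f*q[:,1]/q[:,2]+cy]
    r=np.hypot(q[:,0],q[:,1]);th=np.arctan2(r,q[:,2]);return np.c_[f*th*q[:,0]/r+cx,f*th*q[:,1]/r+cy]
def ray(c,u,v):
    k,f,cx,cy,T=c;a=(u-cx)/f;b=(v-cy)/f
    if k=="p": d=np.array([a,b,1.])
    else:
        th=np.hypot(a,b);d=np.array([np.sin(th)*a/th,np.sin(th)*b/th,np.cos(th)])
    return T[:3,3],T[:3,:3]@d
def onz(c,u,v,z):
    o,d=ray(c,u,v);return o+d*(z-o[2])/d[2]
def pose(x,y,yaw,P):
    P=np.array(P,float)/1000;c,s=np.cos(yaw),np.sin(yaw)
    return np.c_[x+c*P[:,0]-s*P[:,1],y+s*P[:,0]+c*P[:,1],P[:,2]]
def fit(obs,x0,w={}):
    # obs: list of (cam, [(X,Y,Z mm,u,v)...])
    def res(p):
        o=[]
        for c,L in obs:
            L=np.array(L,float);d=proj(c,pose(*p,L[:,:3]))-L[:,3:]
            depth=0.5; o.append(d.ravel())
        return np.concatenate(o)
    r=least_squares(res,x0,loss="soft_l1",x_scale=[.01,.01,.05]);return r.x,[np.round(proj(c,pose(*r.x,np.array(L)[:,:3]))-np.array(L)[:,3:],1) for c,L in obs]
P0=np.array([6.24471614e-01,-6.34568094e-05,2.25936929e-01]);R0=np.array([-2.22081585e+00,-2.22062946e+00,1.93770535e-03])
E
cat > f1.py <<'E'
from h import *
W=cam("wrist",P0,R0);S=cam("scene");D=cam("side")
w=lambda s,x,y:(lambda P,u,v:(*P,x+u/s,y+v/s))
a=w(3.1,190,0);b=w(7,260,255);c=w(6,310,240)
ow=[a((45,-27,12),100,413),a((45,27,12),267,396),a((95,-13,24.5),157,558),a((95,13,24.5),236,552)]
os_=[b((-100,-13,0),125,425),b((95,-13,0),655,220),b((95,-13,24.5),655,160),b((95,13,24.5),617,118),b((-100,-13,24.5),125,370),b((-100,13,24.5),83,322)]
od=[c((-100,13,0),100,550),c((-100,-13,0),188,555),c((-100,13,24.5),97,490),c((-100,-13,24.5),190,493),c((95,13,24.5),203,62),c((95,-13,24.5),275,72),c((45,-27,12),303,195)]
for o in ([(W,ow)],[(S,os_)],[(D,od)],[(W,ow),(S,os_),(D,od)]):
    x,r=fit(o,[.5,.2,-1.57]);print("chute",x);
for q in r: print(q.tolist())
a=w(3.3,130,230);b=w(5,340,170);c=w(4.5,320,120)
ow=[a((-35,-42,8),303,78),a((-35,42,8),549,107)]
os_=[b((-35,-42,4),270,550),b((-35,42,4),190,462),b((131,-42,4),583,480)]
od=[c((-35,-42,4),262,520),c((-35,42,4),97,483),c((131,-42,4),350,345)]
for o in ([(W,ow)],[(S,os_)],[(D,od)],[(W,ow),(S,os_),(D,od)]):
    x,r=fit(o,[.5,-.1,-1.57]);print("mag",x);
for q in r: print(q.tolist())
E
python3 f1.py
```

```text
chute [ 0.54998721  0.12421422 -1.47393861]
chute [ 0.54957277  0.12236555 -1.4751009 ]
chute [ 0.54935924  0.12499566 -1.48190173]
chute [ 0.54993087  0.1239419  -1.47650721]
[[0.9, -0.0], [-0.4, -1.5], [-0.6, 1.7], [-0.4, 0.6]]
[[-0.8, 1.2], [0.2, -0.2], [0.3, -0.5], [-0.8, -0.2], [-1.5, 0.0], [-1.3, 0.3]]
[[-0.5, -0.7], [0.2, 0.7], [0.3, -0.9], [0.5, 0.9], [-0.8, -2.0], [0.3, -2.1], [-0.5, -0.2]]
mag [ 0.5541486  -0.09244117 -1.6876325 ]
mag [ 0.55333576 -0.09600089 -1.66781922]
mag [ 0.55276997 -0.09635713 -1.6690461 ]
mag [ 0.55374008 -0.093535   -1.67667569]
[[-1.3, 1.3], [-0.0, 0.6]]
[[-1.6, 1.7], [-1.4, -0.5], [0.3, -0.1]]
[[-0.3, 1.1], [-1.3, 0.1], [-0.3, 0.8]]
```

```bash
cat > f2.py <<'E'
from h import *
W=cam("wrist",P0,R0);S=cam("scene");D=cam("side")
m=(0.5535,-0.0945,-1.673)
for n,c,(x0,y0,x1,y1),s in(("wrist",W,(130,230,330,410),3.3),("scene",S,(370,175,460,240),8),("side",D,(340,130,410,190),8)):
    im=cv2.imread(f"pics/{n}0.png")[y0:y1,x0:x1];im=cv2.resize(im,None,fx=s,fy=s,interpolation=cv2.INTER_CUBIC)
    for h,col in((0,(0,0,255)),(18,(0,255,0)),(36,(255,0,0))):
        for L in ([(1.5,-15,149+h),(1.5,15,149+h),(53.5,15,149+h),(53.5,-15,149+h)],[(-13,21,186+h),(13,21,186+h)],[(-13,-21,186+h),(13,-21,186+h)]):
            p=((proj(c,pose(*m,L))+.5-[x0,y0])*s).astype(int)
            cv2.polylines(im,[p.reshape(-1,1,2)],True,col,1)
    cv2.imwrite(f"pics/e_{n}.png",im)
for z in (0.02,.04,.06,.08): print(z,onz(W,290,88,z),onz(S,311,238,z),onz(D,318,231,z))
print(onz(W,313,50,.05),onz(W,320,190,.05))
E
python3 f2.py
```

```text
0.02 [0.59610081 0.11892798 0.02      ] [0.74396264 0.03912574 0.02      ] [ 0.63597244 -0.0160225   0.02      ]
0.04 [0.59765014 0.11672916 0.04      ] [0.71536919 0.05218789 0.04      ] [0.62890322 0.01003368 0.04      ]
0.06 [0.59919946 0.11453035 0.06      ] [0.68677575 0.06525005 0.06      ] [0.621834   0.03608985 0.06      ]
0.08 [0.60074879 0.11233154 0.08      ] [0.6581823  0.07831221 0.08      ] [0.61476479 0.06214603 0.08      ]
[0.61868679 0.15033349 0.05      ] [0.62474045 0.02324914 0.05      ]
```

View pics/e_wrist.png

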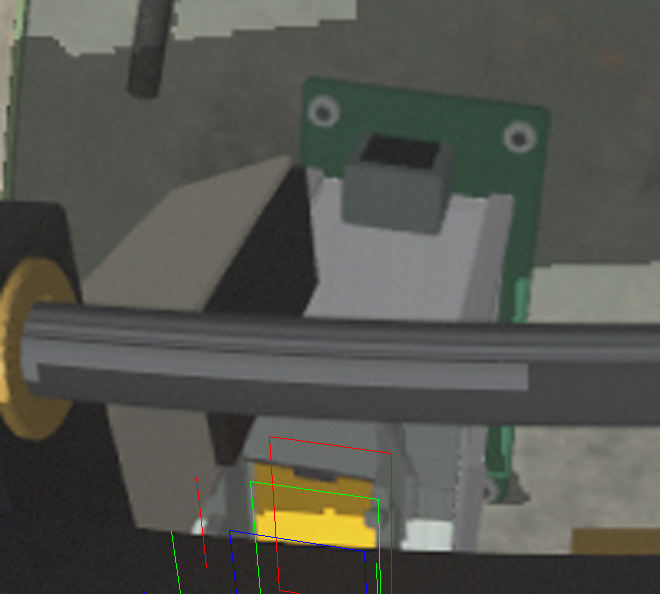

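View pics/e_scene.png

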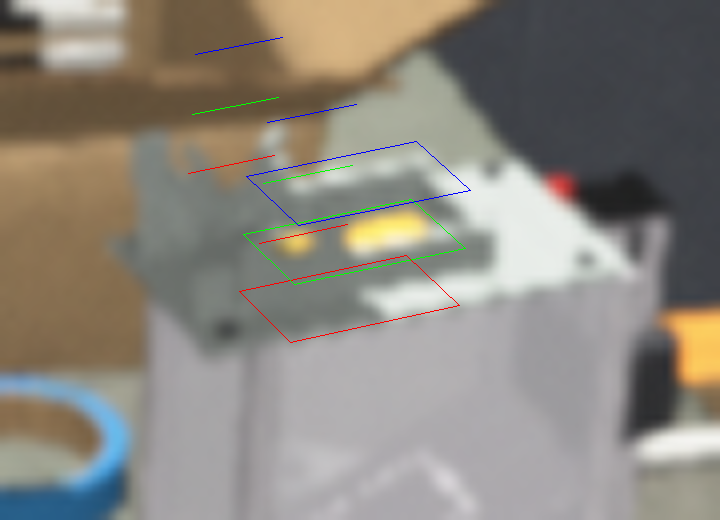

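View pics/e_side.png

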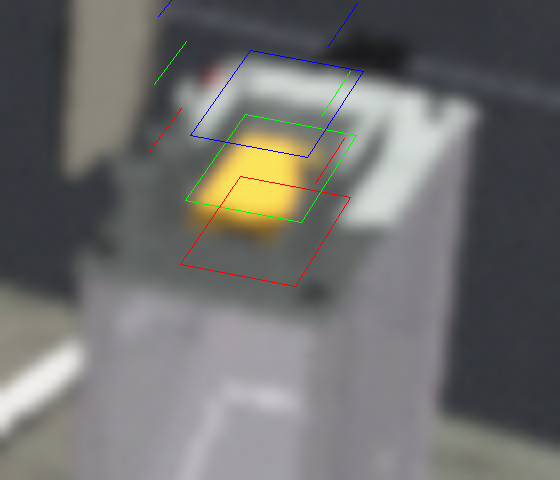

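```bash
cat >> h.py <<'E'
def tri(L):
    A=np.zeros((3,3));b=np.zeros(3)
    for c,u,v in L:
        o,d=ray(c,u,v);d/=np.linalg.norm(d);M=np.eye(3)-np.outer(d,d);A+=M;b+=M@o
    p=np.linalg.solve(A,b);return p.round(4),[np.round(proj(c,p)[0]-[u,v],1).tolist() for c,u,v in L]
E
python3 - <<'E'
from h import *
W=cam("wrist",P0,R0);S=cam("scene");D=cam("side")
print("tip",tri([(W,290,92),(S,311,239),(D,317.5,231.5)]))
print("B",tri([(W,317,10),(S,277,262),(D,295,272)]))
print("bin",[onz(W,u,v,.05).round(3)[:2] for u,v in((313,52),(420,48),(320,190),(427,184))])
print("pot",onz(W,380,243,.046))
print("pen",[onz(W,u,v,.01).round(3)[:2] for u,v in((193,142),(175,258))])
print("edge",[onz(W,u,v,.0).round(3)[:2] for u,v in((180,0),(140,200),(135,290))])
print("bit",[onz(D,u,v,.03).round(3)[:2] for u,v in((290,360),(315,360),(312,424),(286,424))])
E
python3 - <<'E'
import cv2
im=cv2.imread("pics/side0.png")[190:430,180:400];cv2.imwrite("pics/g.png",cv2.resize(im,None,fx=2.5,fy=2.5,interpolation=cv2.INTER_CUBIC))
E
```

```text
tip (array([0.6036, 0.105 , 0.1141]), [[0.4, 0.8], [-0.7, 0.8], [0.2, -1.1]])
B (array([0.6214, 0.1796, 0.0724]), [[-1.2, 2.0], [-0.5, -1.3], [0.3, 1.5]])
bin [array([0.619, 0.148]), array([0.715, 0.156]), array([0.625, 0.023]), array([0.724, 0.03 ])]
pot [ 0.6823662  -0.02850413  0.046     ]
pen [array([0.494, 0.069]), array([ 0.462, -0.058])]
edge [array([0.475, 0.23 ]), array([0.42 , 0.008]), array([ 0.395, -0.105])]
bit [array([0.584, 0.321]), array([0.548, 0.311]), array([0.523, 0.413]), array([0.556, 0.422])]
```

View pics/g.png

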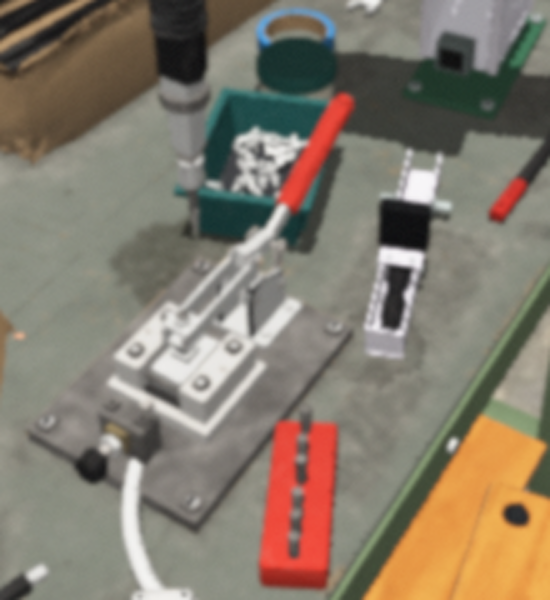

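Emit:
apply_moves --targets '[0.3,0.12,-0.068,0,0,0.3,0.12,-0.068,0,0,0.3,0.12,-0.068,0,0,0.3,0,0,0,0.1044,0.3,0,0,0,0.1044,0.3,0,0,0,0.1044,0.3,0,0,0,0.1044,0.3,0,0,0,0.1044,0.3,0,0,0,0.1044,0.3,0,0,0,0.1044,0.3,0,0,0,0.1044,0.3,0,0,0,0.1044,0.3,0,0,0,0]'

```text
clock: 1.78
position: [0.5432, 0.144, 0.2265]
ee_rot: [3.138, 0.151, -0.001]
force: [-0.2, 0.3, -0.3]
width: 0.704
```

```bash
cat >> h.py <<'E'
def st():
    o=arm.observe();M=R.from_rotvec(o["ee_rot"]).as_matrix()
    print("t",round(o["clock"],2),"pos",o["position"].round(4),"yangle",round(np.arctan2(M[1,1],M[0,1]),4),"zax",M[:,2].round(4),"F",o["force"].round(2),"M",o["ft_torque"].round(3),"w",round(o["width"]*92,1),"j",o["joints"].round(2));return o
def shot(n,o):
    im=eyes.get_image(n);f=f"pics/{n}_{int(o['clock']*100)}.png";cv2.imwrite(f,im[:,:,::-1]);print(f)
E
python3 - <<'E'
from h import *
o=st();shot("wrist",o)
c=cam("wrist",o["position"],o["ee_rot"])
print(proj(c,pose(.550,.124,-1.476,[(-20,0,67),(-20,-18,67),(-20,18,67),(45,27,12)])).round(0).tolist())
E
```

```text
t 1.77 pos [0.5432 0.144  0.2265] yangle -1.4748 zax [-4.e-04 -4.e-04 -1.e+00] F [-0.17  0.31 -0.34] M [0.023 0.109 0.054] w 64.7 j [-0.56  0.33  0.27  1.75 -0.1   1.08 -1.73]
pics/wrist_177.png
[[320.0, 214.0], [320.0, 234.0], [320.0, 194.0], [384.0, 176.0]]
```

View pics/wrist_177.png

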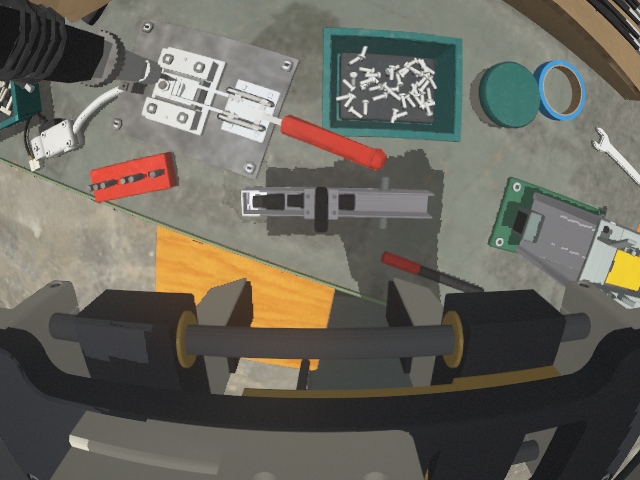

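Run:
```python
from h import *
o=arm.observe();c=cam("wrist",o["position"],o["ee_rot"])
m=(0.5535,-0.0945,-1.673)
x0,y0,s=480,160,4.5
im=cv2.imread("pics/wrist_177.png")[160:320,480:640];im=cv2.resize(im,None,fx=s,fy=s,interpolation=cv2.INTER_CUBIC)
cv2.imwrite("pics/k0.png",im)
for h,col in((0,(0,0,255)),(12,(0,255,0)),(24,(255,0,0))):
  for L in ([(1.5,-15,149+h),(1.5,15,149+h),(53.5,15,149+h),(53.5,-15,149+h)],[(-13,21,186+h),(13,21,186+h)],[(-13,-21,186+h),(13,-21,186+h)],[(-35,-42,8),(-35,42,8),(131,42,8)]):
    p=((proj(c,pose(*m,L))+.5-[x0,y0])*s).astype(int);cv2.polylines(im,[p.reshape(-1,1,2)],False,col,1)
cv2.imwrite("pics/k1.png",im)
```

```text
(no output)
```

View pics/k1.png

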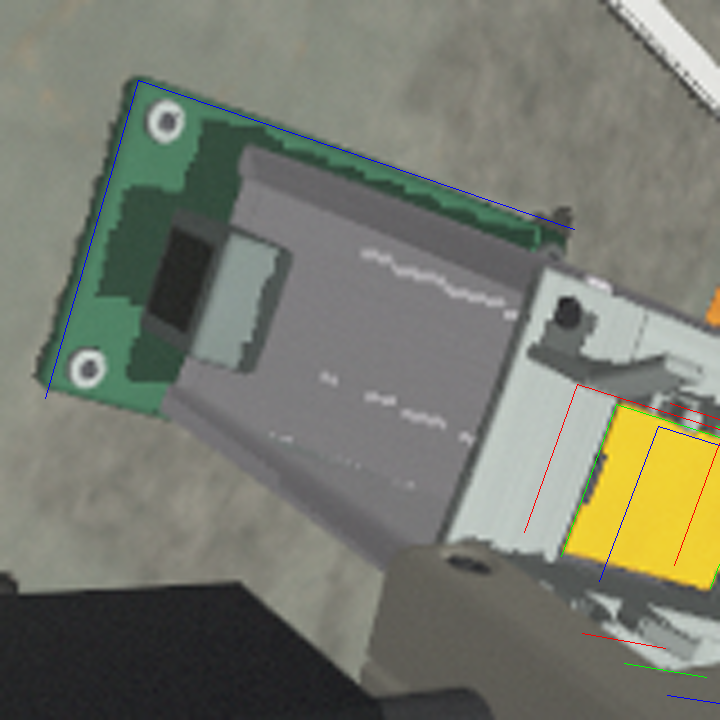

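Emit:
apply_moves --targets '[0.3,0,0,0.12,0,0.3,0,0,0.12,0,0.3,0,0,0.12,0,0.3,0,0,0.06,0,0.3,0,0,0.06,0,0.3,0,0,0,0,1,0,0,0,0,1,0,0,0,0,1,0,0,0,0,1,0,0,0,0,1,0,0,0,0,1,0,0,0,0]' --grip_force 30

```text
clock: 3.32
position: [0.5435, 0.1439, 0.0348]
ee_rot: [3.138, 0.149, 0.0]
force: [0.5, -0.2, -0.2]
width: 0.128
```

Run:
```python
from h import *
o=st();shot("side",o)
```

```text
t 3.33 pos [0.5435 0.1439 0.0348] yangle -1.476 zax [ 1.e-04 -1.e-04 -1.e+00] F [ 0.51 -0.25 -0.18] M [-0.117  0.17  -0.015] w 11.8 j [-0.5   0.57  0.21  1.93 -0.18  0.66 -1.66]
pics/side_332.png
```

Emit:
apply_moves --targets '[1,0,0,-0.025,0,1,0,0,-0.05,0,1,-0.0078,0.025,0,0,1,-0.0078,0.045,0,0,1,-0.0078,0.05,0,0,1,-0.0078,0.045,0,0,1,-0.0078,0.022,0,0,1,0,0,0,0.0366,1,0,0,0,0.0732,1,0,0,0,0.0732,1,0,0,0,0.0366,1,0,0,0.03,0,1,0,0,0.025,0,1,0,0,0.01,0,1,0,0,0.007,0,1,0,0,0,0]'

```text
clock: 5.38
position: [0.5349, 0.068, 0.0358]
ee_rot: [3.117, -0.392, -0.0]
force: [0.2, -0.3, -1.0]
width: 0.13
```

Run:
```python
from h import *
o=st();shot("side",o);shot("scene",o)
```

```text
t 5.38 pos [0.5349 0.068  0.0358] yangle -1.8209 zax [-2.e-04 -1.e-04 -1.e+00] F [ 0.18 -0.33 -1.02] M [0.078 0.146 0.024] w 11.9 j [-0.44  0.55  0.29  1.99 -0.26  0.63 -1.8 ]
pics/side_537.png
pics/scene_537.png
```

View pics/side_537.png

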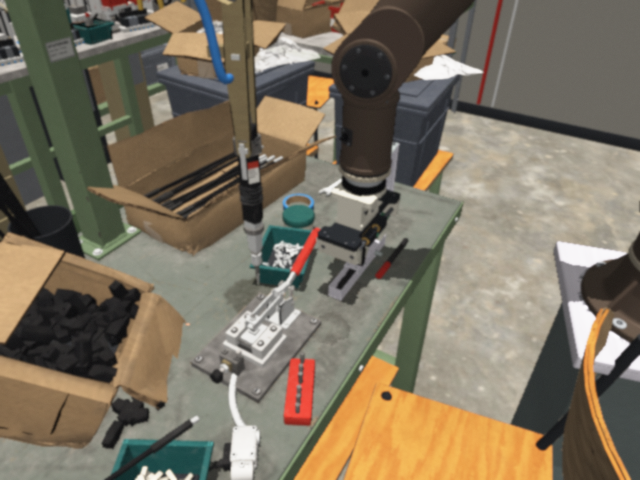

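Emit:
apply_moves --targets '[1,0,0,0.003,0,0.5,0,0,0,0,0.5,0,0,0,0,0.5,0,0,0,0,0.45,0,0,-0.1,0,0.45,0,0,-0.12,0,0.45,0,0,-0.08,0,0.45,0,0,0,-0.1111,0.45,0,0,0,-0.1111,0.45,0,0,0,-0.1111,0.45,0,0,0,-0.1111,0.45,0,0,0,-0.1111,0.45,0,0,0,-0.1111,0.45,0,0,0,-0.1111,0.45,0,0,0,-0.1111,0.45,0,0,0,-0.1111,0.45,0,0.0125,0,0,0.45,0,0,0,0]'

```text
clock: 7.72
position: [0.5403, 0.0665, 0.1548]
ee_rot: [2.485, 1.921, 0.001]
force: [-0.0, -0.5, -0.4]
width: 0.553
```

Run:
```python
from h import *
o=st();shot("wrist",o);shot("side",o)
c=cam("wrist",o["position"],o["ee_rot"])
print(proj(c,pose(.540-.0049,.067-.0194,-1.821,[(-20,-18,67),(-20,18,67),(45,27,12),(45,-27,12)])).round(0).tolist())
```

```text
t 7.72 pos [0.5403 0.0665 0.1548] yangle -0.2548 zax [ 5.e-04 -0.e+00 -1.e+00] F [-0.05 -0.47 -0.44] M [ 0.01   0.051 -0.004] w 50.9 j [-0.22  0.38  0.    1.86  0.    0.9  -0.48]
pics/wrist_772.png
pics/side_772.png
[[293.0, 244.0], [345.0, 244.0], [350.0, 294.0], [289.0, 294.0]]
```

View pics/wrist_772.png

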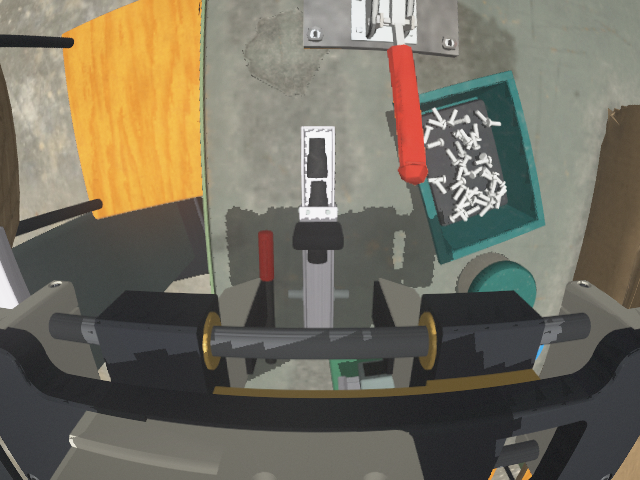

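View pics/side_772.png

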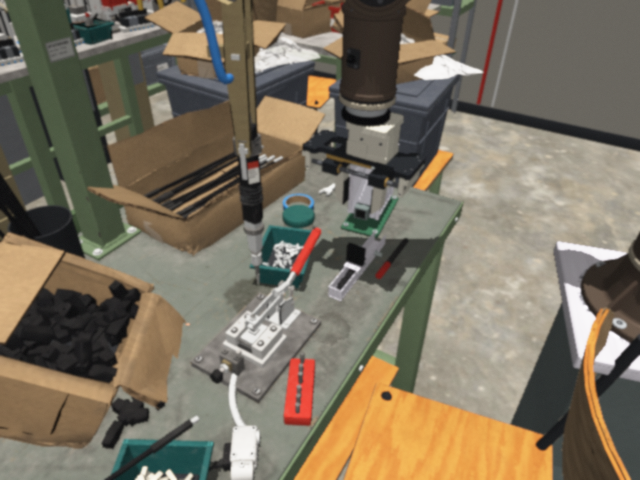

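Emit:
apply_moves --targets '[0.45,-0.0075,0,0.08,0,0.45,0,0,0.08,0,0.45,0,0,0.07,0,0.45,0,0,0.044,0,0.45,0,0,0.03,0,0.45,0,0,0,0,1,0,0,0,0,1,0,0,0,0,1,0,0,0,0,1,0,0,0,0,1,0,0,0,0]' --grip_force 35

```text
clock: 9.2
position: [0.5395, 0.064, 0.0339]
ee_rot: [2.481, 1.926, 0.002]
force: [-2.2, -0.2, 6.3]
width: 0.391
```

Run:
```python
from h import *
o=st();shot("scene",o)
```

```text
t 9.2 pos [0.5395 0.064  0.0339] yangle -0.2504 zax [ 1.1e-03  3.0e-04 -1.0e+00] F [-2.18 -0.2   6.3 ] M [ 0.011  0.274 -0.009] w 36.0 j [-0.21  0.54 -0.01  1.97  0.01  0.63 -0.47]
pics/scene_919.png
```

Run:
```python
import cv2
im=cv2.imread("pics/scene_919.png")[130:330,240:480];cv2.imwrite("pics/s1.png",cv2.resize(im,None,fx=3,fy=3,interpolation=cv2.INTER_CUBIC))
```

```text
(no output)
```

View pics/s1.png

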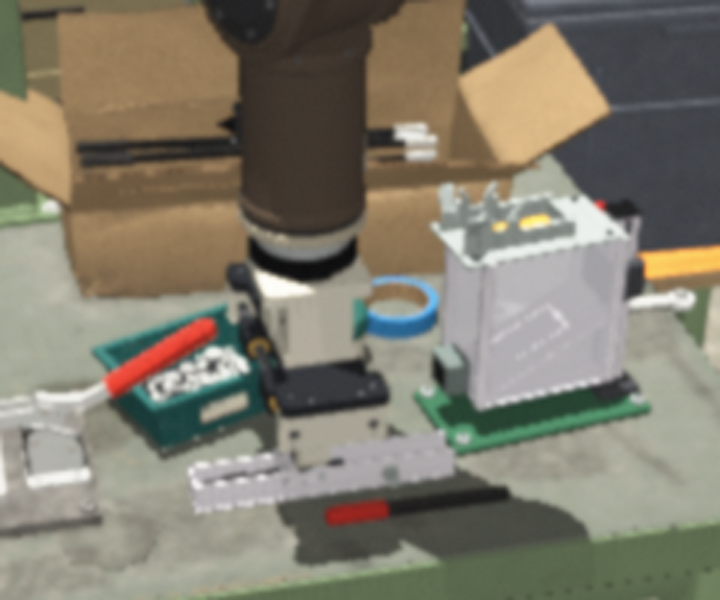

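Emit:
apply_moves --targets '[1,0,0,-0.02,0,1,0,0,-0.04,0,1,0,0,-0.06,0,1,0,0,-0.04,0,1,0,0,-0.02,0,1,0,0,0,0]'

```text
clock: 10.0
position: [0.5393, 0.0639, 0.1056]
ee_rot: [2.481, 1.926, 0.001]
force: [-1.1, -0.2, -2.5]
width: 0.389
```

Run:
```python
from h import *
o=st();shot("scene",o);shot("side",o)
im=cv2.imread("pics/scene_%d.png"%int(o["clock"]*100))[130:330,240:480];a=cv2.resize(im,None,fx=2.5,fy=2.5,interpolation=cv2.INTER_CUBIC)
cv2.imwrite("pics/s2.png",a)
```

```text
t 10.0 pos [0.5393 0.0639 0.1056] yangle -0.2504 zax [ 9.e-04  2.e-04 -1.e+00] F [-1.14 -0.2  -2.55] M [-0.008  0.06   0.059] w 35.8 j [-0.21  0.44 -0.    1.91  0.    0.79 -0.47]
pics/scene_1000.png
pics/side_1000.png
```

View pics/s2.png

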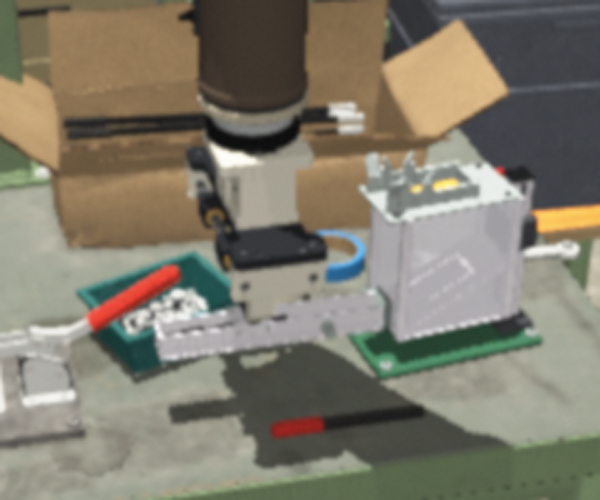

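Run:
```python
from h import *
S=cam("scene")
for dz in (0.,):
  P=pose(.5336,.0416,-1.8212,[(-100,-13,0),(-100,-13,24.5),(95,-13,0),(95,-13,24.5),(95,13,24.5),(45,-27,12)])+[0,0,.0717]
  q=proj(S,P);print(((q-[240,130])*5).round(0).tolist())
a=cv2.imread("pics/scene_1000.png")[200:290,290:420];a=cv2.resize(a,None,fx=5,fy=5,interpolation=cv2.INTER_CUBIC)
for p in ((q-[290,200]+.5)*5).astype(int): cv2.drawMarker(a,tuple(int(v) for v in p),(0,0,255),0,12)
cv2.imwrite("pics/s3.png",a)
```

```text
[[335.0, 721.0], [333.0, 674.0], [778.0, 659.0], [781.0, 612.0], [762.0, 580.0], [677.0, 670.0]]
```

View pics/s3.png

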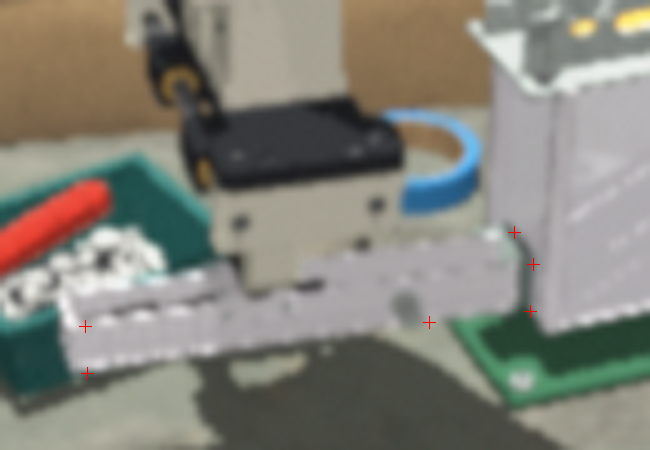

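Emit:
apply_moves --targets '[1,0,0,-0.04,0,1,0,0,-0.08,0,1,0,0,-0.1,0,1,0,0,-0.08,0,1,0,0,-0.049,-0.03,1,0,0,0,-0.04,1,0,0,0,-0.0245,1,-0.02,0.0064,0,0,1,-0.045,0.0145,0,0,1,-0.055,0.0177,0,0,1,-0.055,0.0177,0,0,1,-0.04,0.0129,0,0,1,-0.0203,0.0065,0,0,1,0,0,0,0]'

```text
clock: 11.85
position: [0.5596, -0.0331, 0.2446]
ee_rot: [-2.333, -2.104, 0.0]
force: [-0.1, 0.2, -1.1]
width: 0.392
```

Run:
```python
from h import *
o=st();shot("scene",o);shot("side",o);shot("wrist",o)
t=int(o["clock"]*100)
a=cv2.imread(f"pics/scene_{t}.png")[140:260,350:490];cv2.imwrite("pics/t1.png",cv2.resize(a,None,fx=5,fy=5,interpolation=cv2.INTER_CUBIC))
a=cv2.imread(f"pics/side_{t}.png")[90:230,300:430];cv2.imwrite("pics/t2.png",cv2.resize(a,None,fx=4.2,fy=4.2,interpolation=cv2.INTER_CUBIC))
```

```text
t 11.85 pos [ 0.5596 -0.0331  0.2446] yangle -0.1028 zax [-2.e-04  0.e+00 -1.e+00] F [-0.11  0.22 -1.08] M [0.015 0.031 0.021] w 36.1 j [-0.06  0.32  0.03  1.71 -0.01  1.12 -0.13]
pics/scene_1185.png
pics/side_1185.png
pics/wrist_1185.png
```

View pics/t1.png

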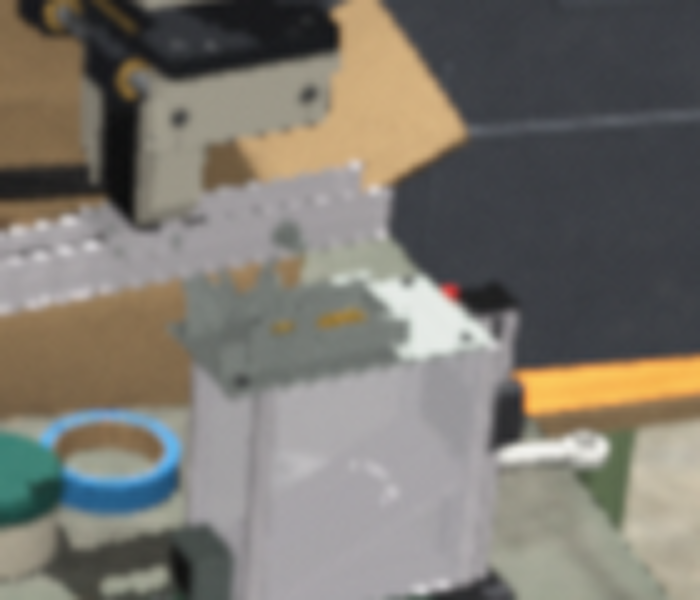

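View pics/t2.png

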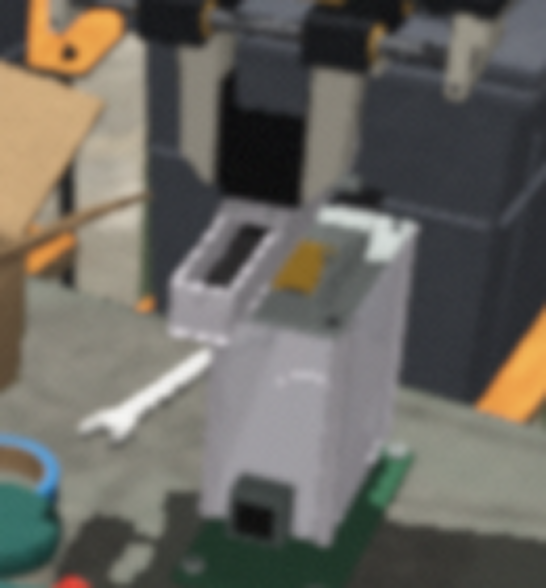

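Run:
```python
from h import *
o=arm.observe();m=(0.5535,-0.0945,-1.673)
g=o["position"];yaw=np.arctan2(*R.from_rotvec(o["ee_rot"]).as_matrix()[1::-1,1])-np.pi/2
print(yaw); xd=np.array([np.cos(yaw),np.sin(yaw)])
og=g[:2]+.017*xd; zc=g[2]-.0339; print("stud",g[:2]+.062*xd,zc+.012)
for n,(x0,y0,x1,y1),s in(("scene",(370,150,460,240),8),("side",(330,120,410,190),8)):
    c=cam(n);a=cv2.imread(f"pics/{n}_1185.png")[y0:y1,x0:x1];a=cv2.resize(a,None,fx=s,fy=s,interpolation=cv2.INTER_CUBIC)
    def pl(P,col,cl=False):
        p=((proj(c,P)-[x0,y0]+.5)*s).astype(int);cv2.polylines(a,[p.reshape(-1,1,2)],cl,col,1)
    for h,col in((12,(0,255,0)),):
      for y in(-21,21):
        prof=[(-16,y,186),(-13,y,183),(-5.5,y,173),(-5.5,y,166),(5.5,y,166),(5.5,y,173),(13,y,183),(16,y,186)]
        pl(pose(*m,[(p[0],p[1],p[2]+h) for p in prof]),col)
      pl(pose(*m,[(1.5,-15,149+h),(1.5,15,149+h),(53.5,15,149+h),(53.5,-15,149+h)]),col,True)
    pl(pose(*og,yaw,[(45,-27,12),(45,27,12)])+[0,0,zc],(0,0,255))
    pl(pose(*og,yaw,[(-100,-13,0),(95,-13,0),(95,-13,24.5),(95,13,24.5)])+[0,0,zc],(0,0,255))
    cv2.imwrite(f"pics/u_{n}.png",a)
```

```text
-1.6714060048008819
stud [ 0.55328391 -0.09341618] 0.2228035828566528
```

View pics/u_scene.png

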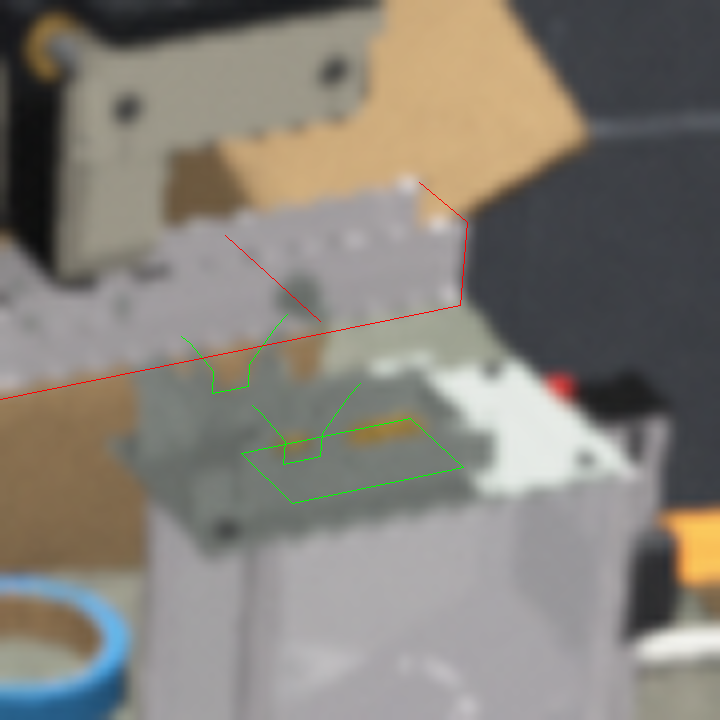

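View pics/u_side.png

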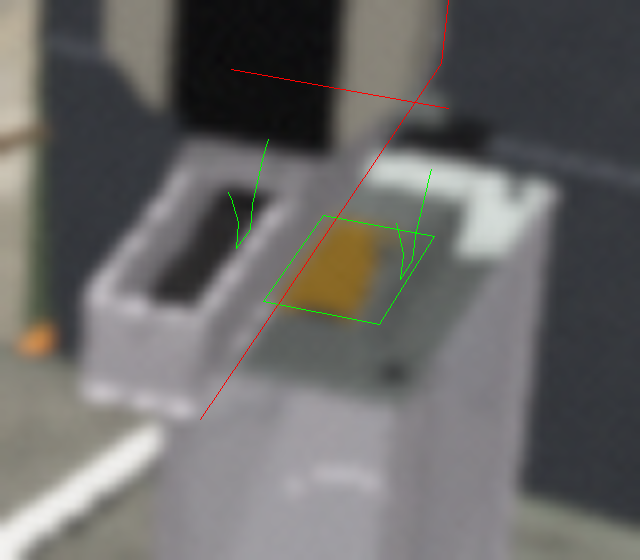

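View pics/wrist_1185.png

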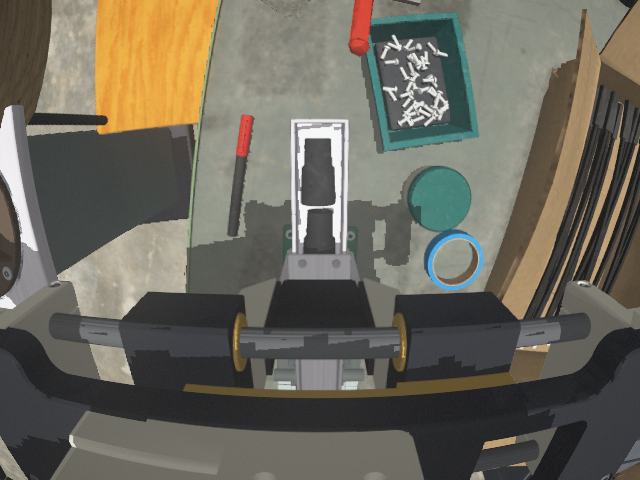

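Run:
```python
from h import *
m=(0.5535,-0.0945,-1.673)
n="scene";x0,y0,x1,y1=380,180,440,230;s=12
c=cam(n);a=cv2.imread(f"pics/scene_919.png")[y0:y1,x0:x1];a=cv2.resize(a,None,fx=s,fy=s,interpolation=cv2.INTER_CUBIC);b=a.copy()
for h,col in((12,(0,255,0)),):
  for y in(-17,-21,17,21):
    prof=[(-16,y,186),(-13,y,183),(-5.5,y,173),(-5.5,y,166),(5.5,y,166),(5.5,y,173),(13,y,183),(16,y,186)]
    p=((proj(c,pose(*m,[(p[0],p[1],p[2]+h) for p in prof]))-[x0,y0]+.5)*s).astype(int);cv2.polylines(a,[p.reshape(-1,1,2)],False,(0,255,0) if abs(y)>20 else (255,0,0),1)
  p=((proj(c,pose(*m,[(1.5,-15,149+h),(1.5,15,149+h),(53.5,15,149+h),(53.5,-15,149+h)]))-[x0,y0]+.5)*s).astype(int);cv2.polylines(a,[p.reshape(-1,1,2)],True,(0,0,255),1)
cv2.imwrite("pics/v.png",a);cv2.imwrite("pics/v0.png",b)
```

```text
(no output)
```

View pics/v.png

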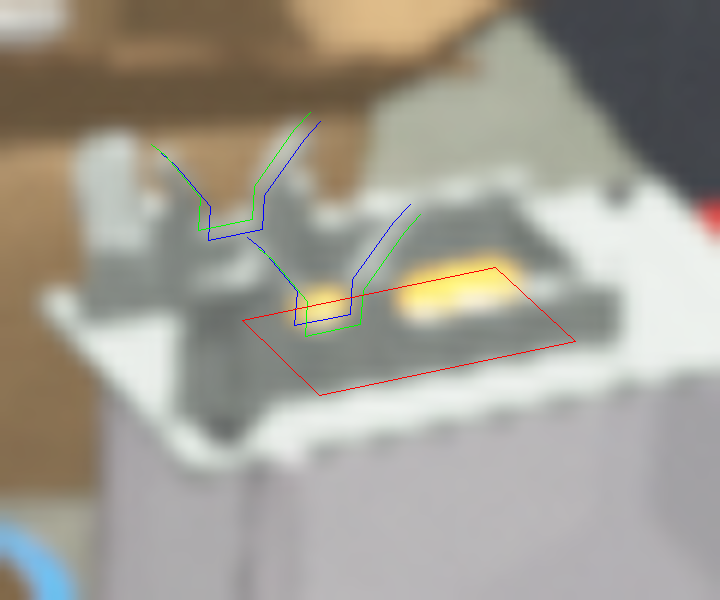

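Emit:
apply_moves --targets '[1,-0.0025,0,0.02,0,1,0,0,0.025,0,1,0,0,0.0175,0,1,0,0,0,0]'

```text
clock: 12.5
position: [0.559, -0.0337, 0.2188]
ee_rot: [-2.331, -2.105, 0.002]
force: [-0.1, 0.4, -1.5]
width: 0.391
```

Run:
```python
from h import *
o=st();shot("scene",o);shot("side",o)
t=int(o["clock"]*100)
a=cv2.imread(f"pics/scene_{t}.png")[150:230,370:460];cv2.imwrite("pics/t3.png",cv2.resize(a,None,fx=8,fy=7,interpolation=cv2.INTER_CUBIC))
```

```text
t 12.5 pos [ 0.559  -0.0337  0.2188] yangle -0.1018 zax [-0.0015 -0.     -1.    ] F [-0.11  0.4  -1.52] M [-0.024  0.022 -0.029] w 36.0 j [-0.05  0.34  0.02  1.74 -0.01  1.06 -0.13]
pics/scene_1250.png
pics/side_1250.png
```

View pics/t3.png

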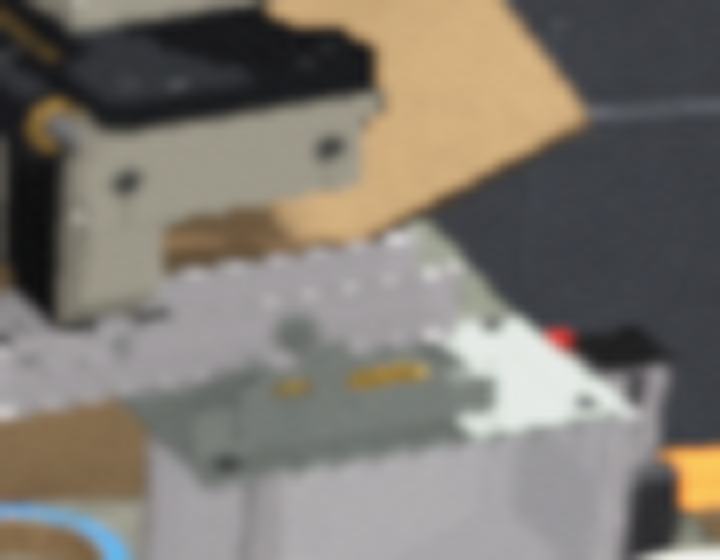

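Emit:
apply_moves --targets '[1,0,0,0.005,0,1,0,0,0.005,0,1,0,0,0.005,0,1,0,0,0.005,0,1,0,0,0,0]'

```text
clock: 13.22
position: [0.5594, -0.0338, 0.2116]
ee_rot: [-2.332, -2.105, 0.0]
force: [1.0, 0.1, -2.7]
width: 0.388
```

Emit:
apply_moves --targets '[1,0,0,0.0025,0,1,0,0,0.0025,0,1,0,0,0.0025,0,1,0,0,0,0]'

```text
clock: 13.72
position: [0.5595, -0.0338, 0.2087]
ee_rot: [-2.332, -2.105, 0.0]
force: [0.1, 0.1, -2.6]
width: 0.396
```

Emit:
apply_moves --targets '[1,0,0,0.0025,0,1,0,0,0.0025,0,1,0,0,0.0025,0,1,0,0,0,0]'

```text
clock: 14.22
position: [0.5595, -0.0336, 0.2056]
ee_rot: [-2.331, -2.105, -0.0]
force: [0.4, 0.5, -2.0]
width: 0.388
```

Emit:
apply_moves --targets '[1,0,0,0.0025,0,1,0,0,0.0025,0,1,0,0,0,0]'

```text
clock: 14.6
position: [0.5596, -0.0336, 0.2039]
ee_rot: [2.331, 2.106, 0.001]
force: [-0.6, 1.3, -1.1]
width: 0.391
```

Emit:
apply_moves --targets '[1,0,0,0.0025,0,1,0,0,0,0]'

```text
clock: 14.85
position: [0.5598, -0.0335, 0.2033]
ee_rot: [2.331, 2.106, 0.001]
force: [-2.6, 2.2, 4.2]
width: 0.388
```

Run:
```python
from h import *
o=st();shot("scene",o);shot("side",o);o=st()
t=int(o["clock"]*100)
import glob,os
f=sorted(glob.glob("pics/scene_*.png"),key=os.path.getmtime)[-1]
a=cv2.imread(f)[150:230,370:460];cv2.imwrite("pics/t4.png",cv2.resize(a,None,fx=8,fy=7,interpolation=cv2.INTER_CUBIC))
```

```text
t 14.85 pos [ 0.5598 -0.0335  0.2033] yangle -0.1016 zax [ 9.e-04  3.e-04 -1.e+00] F [-2.65  2.23  4.24] M [ 0.305  0.377 -0.158] w 35.7 j [-0.05  0.35  0.02  1.77 -0.01  1.02 -0.13]
pics/scene_1485.png
pics/side_1485.png
t 14.95 pos [ 0.5598 -0.0335  0.2033] yangle -0.1017 zax [ 9.e-04  3.e-04 -1.e+00] F [-1.35  2.74  5.23] M [ 0.257  0.398 -0.106] w 35.7 j [-0.05  0.35  0.02  1.77 -0.01  1.02 -0.13]
```

View pics/t4.png

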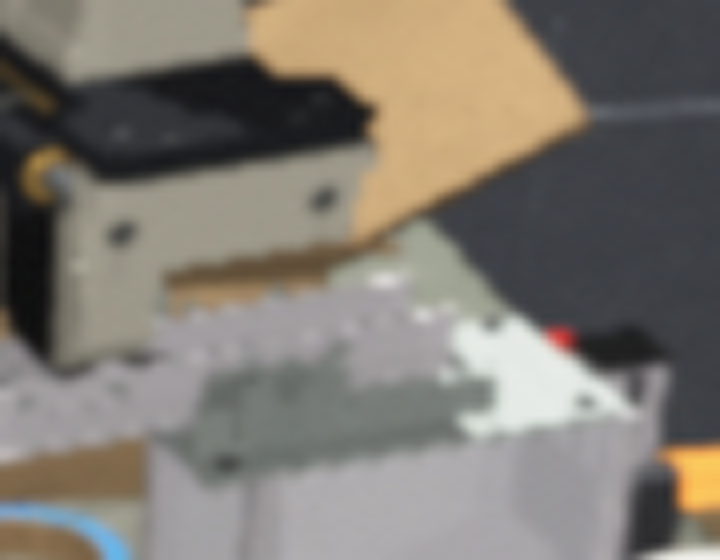

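Run:
```python
import numpy as np
v=np.array([-62,40.7])
def p(t):
    t=np.radians(t);return np.array([np.cos(t)*v[0]+np.sin(t)*v[1],-np.sin(t)*v[0]+np.cos(t)*v[1]])
for a,b in zip(range(0,40,2),range(2,42,2)):
    d=(p(b)-p(a))/400; print(b,"x",round(-d[0],4),"z",round(-d[1],4),(p(b)-v).round(1))
```

```text
2 x -0.0036 z -0.0053 [1.5 2.1]
4 x -0.0038 z -0.0052 [3.  4.2]
6 x -0.004 z -0.0051 [4.6 6.3]
8 x -0.0042 z -0.0049 [6.3 8.2]
10 x -0.0044 z -0.0048 [ 8.  10.1]
12 x -0.0045 z -0.0046 [ 9.8 12. ]
14 x -0.0047 z -0.0045 [11.7 13.8]
16 x -0.0048 z -0.0043 [13.6 15.5]
18 x -0.005 z -0.0041 [15.6 17.2]
20 x -0.0051 z -0.004 [17.7 18.8]
22 x -0.0053 z -0.0038 [19.8 20.3]
24 x -0.0054 z -0.0036 [21.9 21.7]
26 x -0.0055 z -0.0034 [24.1 23.1]
28 x -0.0056 z -0.0032 [26.4 24.3]
30 x -0.0057 z -0.003 [28.7 25.5]
32 x -0.0058 z -0.0028 [31.  26.7]
34 x -0.0059 z -0.0026 [33.4 27.7]
36 x -0.006 z -0.0024 [35.8 28.7]
38 x -0.0061 z -0.0022 [38.2 29.5]
40 x -0.0062 z -0.002 [40.7 30.3]
```

Emit:
apply_moves --targets '[1,0.001,0,-0.0015,0,1,0,0,0,0]' --grip_force 18

```text
clock: 15.2
position: [0.5598, -0.0335, 0.2034]
ee_rot: [2.331, 2.105, 0.0]
force: [0.1, 1.1, 0.9]
width: 0.387
```

Emit:
apply_moves --targets '[1,-0.0036,0,-0.0053,0,1,-0.0038,0,-0.0052,0,1,-0.004,0,-0.0051,0,1,0,0,0,0]'

```text
clock: 15.7
position: [0.5591, -0.0378, 0.2097]
ee_rot: [-2.332, -2.105, -0.0]
force: [0.6, 4.6, -1.0]
width: 0.388
```

Run:
```python
from h import *
o=st();shot("scene",o);o=st()
a=cv2.imread("pics/scene_%d.png"%int(o["clock"]*100-10)) if 0 else None
import glob,os
f=sorted(glob.glob("pics/scene_*.png"),key=os.path.getmtime)[-1]
a=cv2.imread(f)[140:230,350:460];cv2.imwrite("pics/t5.png",cv2.resize(a,None,fx=7,fy=6.5,interpolation=cv2.INTER_CUBIC))
```

```text
t 15.7 pos [ 0.5591 -0.0378  0.2097] yangle -0.1019 zax [ 0.e+00  4.e-04 -1.e+00] F [ 0.56  4.63 -0.97] M [ 1.195 -0.026 -0.114] w 35.7 j [-0.05  0.35  0.02  1.76 -0.01  1.04 -0.12]
pics/scene_1570.png
t 15.75 pos [ 0.5591 -0.0378  0.2097] yangle -0.1018 zax [ 0.e+00  2.e-04 -1.e+00] F [-0.28  4.56 -0.61] M [ 1.142 -0.022 -0.1  ] w 35.9 j [-0.05  0.35  0.02  1.76 -0.01  1.04 -0.12]
```

View pics/t5.png

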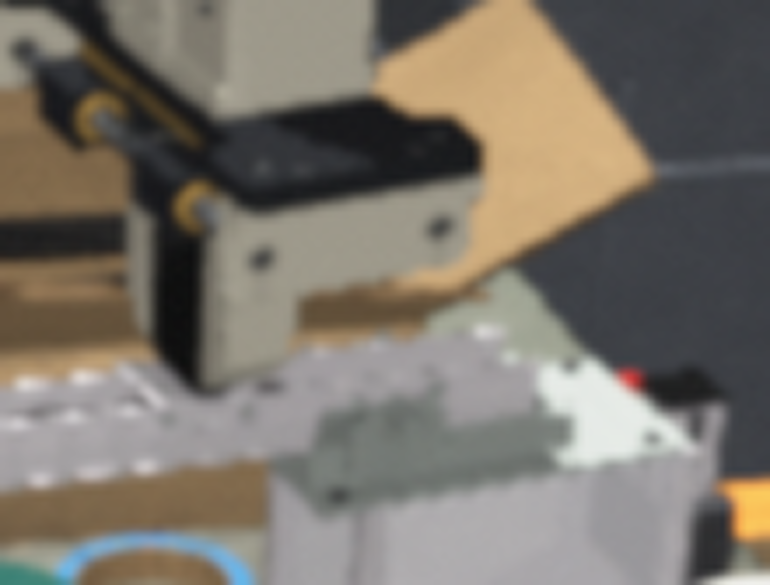

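Emit:
apply_moves --targets '[1,-0.0042,0,-0.0049,0,1,-0.0044,0,-0.0048,0,1,-0.0045,0,-0.0046,0]' --grip_force 12

```text
clock: 16.12
position: [0.5588, -0.0431, 0.2156]
ee_rot: [2.331, 2.105, 0.001]
force: [1.0, 4.5, 0.3]
width: 0.392
```

Emit:
apply_moves --targets '[1,-0.0047,0,-0.0045,0,1,-0.0048,0,-0.0043,0,1,-0.005,0,-0.0041,0]'

```text
clock: 16.5
position: [0.5583, -0.0487, 0.2208]
ee_rot: [2.331, 2.106, 0.001]
force: [1.0, 5.9, -0.4]
width: 0.39
```

Run:
```python
from h import *
o=st();shot("scene",o);o=st()
import glob,os
f=sorted(glob.glob("pics/scene_*.png"),key=os.path.getmtime)[-1]
a=cv2.imread(f)[140:230,350:460];cv2.imwrite("pics/t6.png",cv2.resize(a,None,fx=7,fy=7,interpolation=cv2.INTER_CUBIC)[:600])
```

```text
t 16.5 pos [ 0.5583 -0.0487  0.2208] yangle -0.1016 zax [ 9.e-04  3.e-04 -1.e+00] F [ 1.    5.92 -0.43] M [ 1.297 -0.289 -0.035] w 35.9 j [-0.03  0.33  0.03  1.74 -0.01  1.06 -0.1 ]
pics/scene_1650.png
t 16.55 pos [ 0.5584 -0.0491  0.2211] yangle -0.102 zax [ 1.2e-03  1.0e-04 -1.0e+00] F [1.37 4.94 0.55] M [ 1.318 -0.153 -0.125] w 35.9 j [-0.03  0.33  0.03  1.74 -0.01  1.06 -0.1 ]
```

View pics/t6.png

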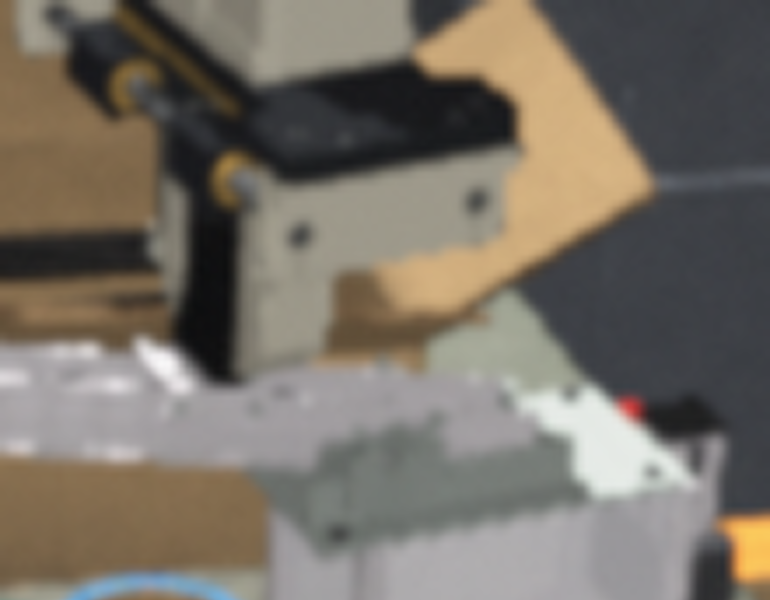

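Emit:
apply_moves --targets '[1,-0.0051,0,-0.004,0,1,-0.0053,0,-0.0038,0,1,-0.0054,0,-0.0036,0]'

```text
clock: 16.92
position: [0.5578, -0.0549, 0.2255]
ee_rot: [2.331, 2.105, 0.002]
force: [1.8, 5.0, 0.1]
width: 0.392
```

Emit:
apply_moves --targets '[1,-0.0055,0,-0.0034,0,1,-0.0056,0,-0.0032,0,1,-0.0057,0,-0.003,0]'

```text
clock: 17.3
position: [0.5572, -0.0616, 0.2295]
ee_rot: [2.331, 2.105, 0.002]
force: [1.3, 5.5, 1.9]
width: 0.393
```

Emit:
apply_moves --targets '[1,-0.0058,0,-0.0028,0,1,-0.0059,0,-0.0026,0,1,-0.006,0,-0.0024,0,1,0,0,0,0]'

```text
clock: 17.8
position: [0.5564, -0.0692, 0.2326]
ee_rot: [2.331, 2.104, 0.001]
force: [1.1, 3.8, 1.1]
width: 0.395
```

```bash
cat > sh.py <<'E'
from h import *
import sys
o=st();shot("scene",o);shot("side",o)
t=int(o["clock"]*100)
a=cv2.imread(f"pics/scene_{t}.png")[140:260,340:480];cv2.imwrite(f"pics/A{t}.png",cv2.resize(a,None,fx=5,fy=5,interpolation=cv2.INTER_CUBIC))
a=cv2.imread(f"pics/side_{t}.png")[80:240,300:430];cv2.imwrite(f"pics/B{t}.png",cv2.resize(a,None,fx=3.7,fy=3.7,interpolation=cv2.INTER_CUBIC))
print(t)
E
python3 sh.py
```

```text
t 17.8 pos [ 0.5564 -0.0692  0.2326] yangle -0.1021 zax [ 1.4e-03 -2.0e-04 -1.0e+00] F [1.06 3.81 1.11] M [ 0.963 -0.271 -0.026] w 36.3 j [-0.    0.32  0.04  1.73 -0.01  1.09 -0.06]
pics/scene_1780.png
pics/side_1780.png
1780
```

View pics/A1780.png

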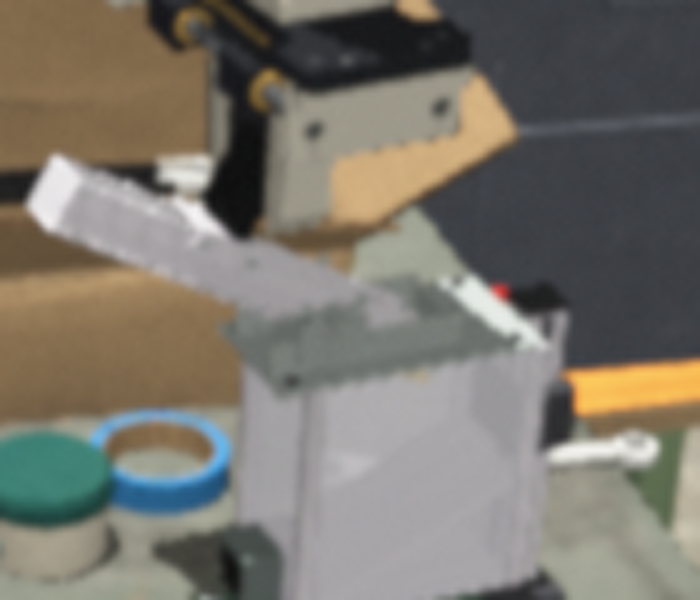

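View pics/B1780.png

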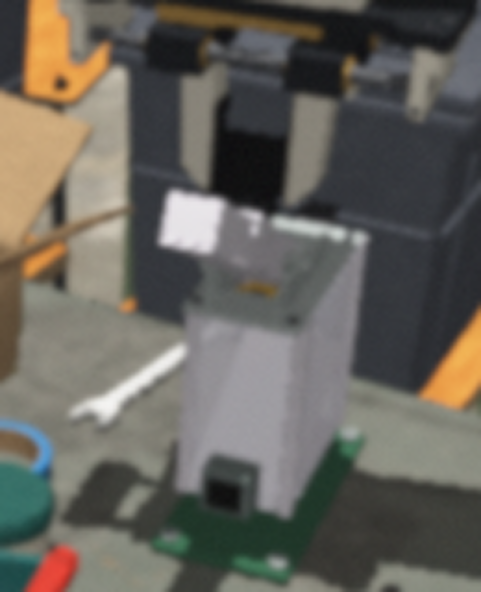

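Emit:
apply_moves --targets '[1,-0.0061,0,-0.0022,0,1,-0.0062,0,-0.002,0,1,0,0,0,0,1,0,0,0,0,1,0,0,0,0,1,0,0,0,0]'

```text
clock: 18.65
position: [0.5554, -0.0739, 0.2336]
ee_rot: [2.332, 2.105, -0.0]
force: [1.6, 3.9, 1.3]
width: 0.389
```

```bash
python3 sh.py
python3 - <<'E'
from h import *
o=st();im=eyes.get_image("wrist");cv2.imwrite("pics/w1.png",im[:,:,::-1])
E
```

```text
t 18.65 pos [ 0.5554 -0.0739  0.2336] yangle -0.1019 zax [ 0.e+00 -1.e-04 -1.e+00] F [1.62 3.88 1.31] M [ 0.765 -0.371 -0.012] w 35.8 j [ 0.01  0.32  0.04  1.73 -0.01  1.09 -0.05]
pics/scene_1864.png
pics/side_1864.png
1864
t 18.75 pos [ 0.5555 -0.0739  0.2336] yangle -0.1019 zax [ 1.e-04 -1.e-04 -1.e+00] F [3.74 4.07 0.88] M [ 0.76  -0.434 -0.04 ] w 36.2 j [ 0.01  0.32  0.04  1.73 -0.01  1.09 -0.05]
```

View pics/w1.png

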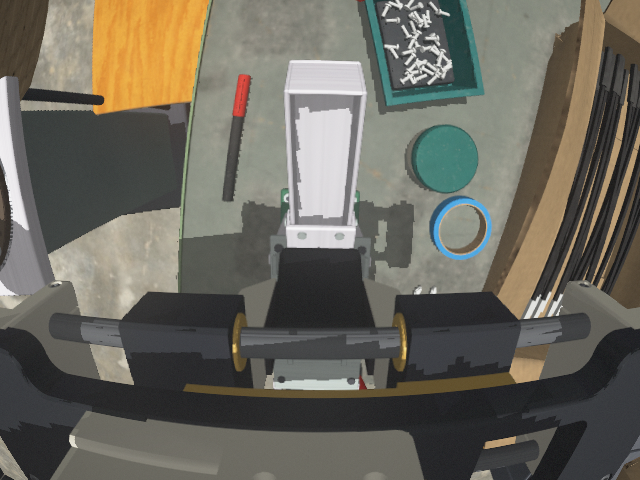

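View pics/A1864.png

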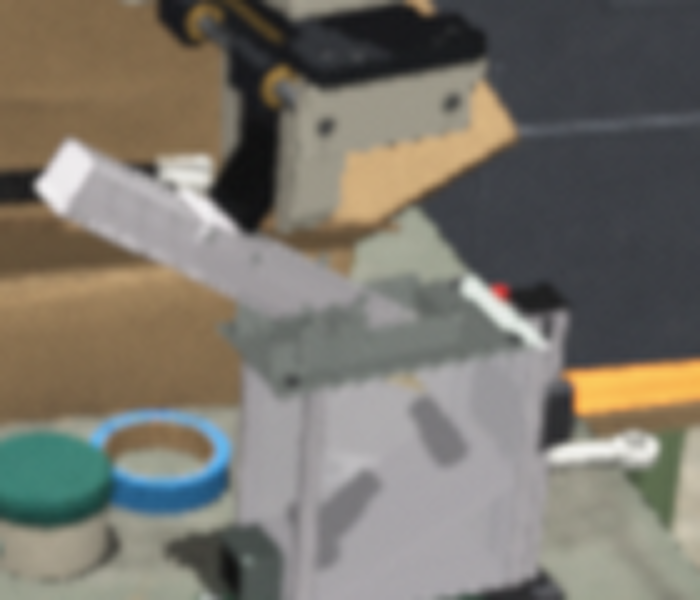

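View pics/B1864.png

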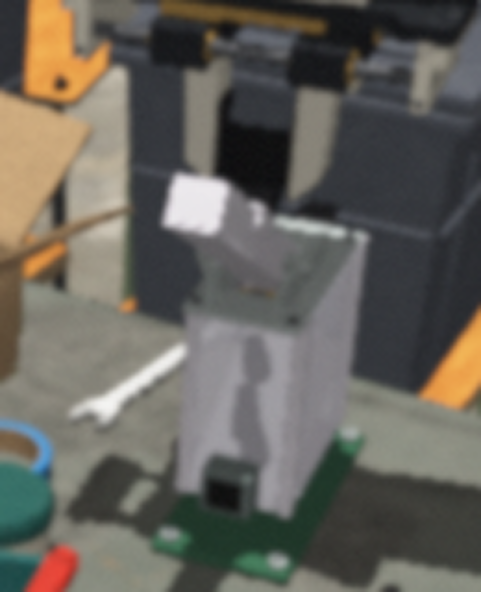

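Emit:
apply_moves --targets '[1,0,0,0,0,1,0,0,0,0,1,0,0,0,0,1,0,0,0,0,1,0,0,0,0,1,0,0,0,0]'

```text
clock: 19.55
position: [0.5554, -0.0738, 0.2336]
ee_rot: [-2.332, -2.105, 0.0]
force: [2.0, 3.2, 0.1]
width: 0.393
```

```bash
python3 sh.py
```

```text
t 19.55 pos [ 0.5554 -0.0738  0.2336] yangle -0.1019 zax [-1.e-04 -0.e+00 -1.e+00] F [1.97 3.2  0.07] M [ 0.682 -0.457  0.075] w 36.1 j [ 0.01  0.32  0.04  1.73 -0.01  1.09 -0.05]
pics/scene_1955.png
pics/side_1955.png
1955
```

View pics/A1955.png

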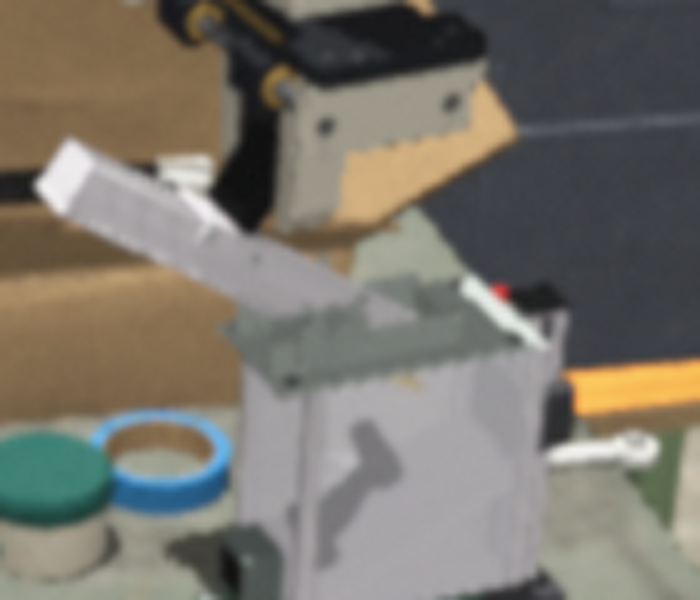

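View pics/B1955.png

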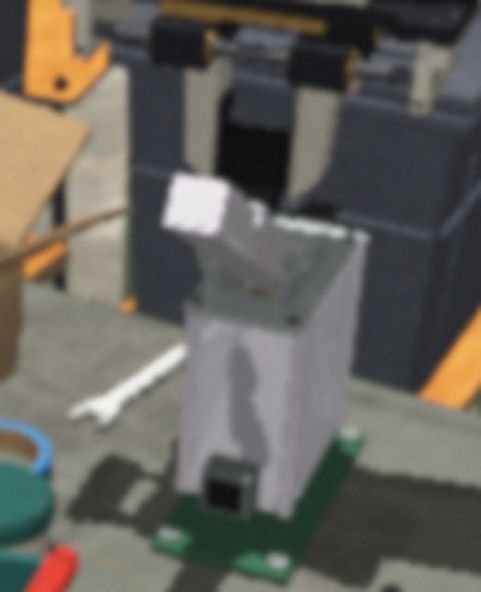

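Run:
```python
import cv2,numpy as np
a=cv2.imread("pics/scene_1955.png")[210:260,385:450];a=cv2.resize(a,None,fx=11,fy=11,interpolation=cv2.INTER_CUBIC)
a=np.clip((a.astype(float)-60)*1.8,0,255).astype(np.uint8);cv2.imwrite("pics/x1.png",a)
a=cv2.imread("pics/side_1955.png")[160:225,340:400];a=cv2.resize(a,None,fx=9,fy=9,interpolation=cv2.INTER_CUBIC)
a=np.clip((a.astype(float)-60)*1.8,0,255).astype(np.uint8);cv2.imwrite("pics/x2.png",a)
```

```text
(no output)
```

View pics/x1.png

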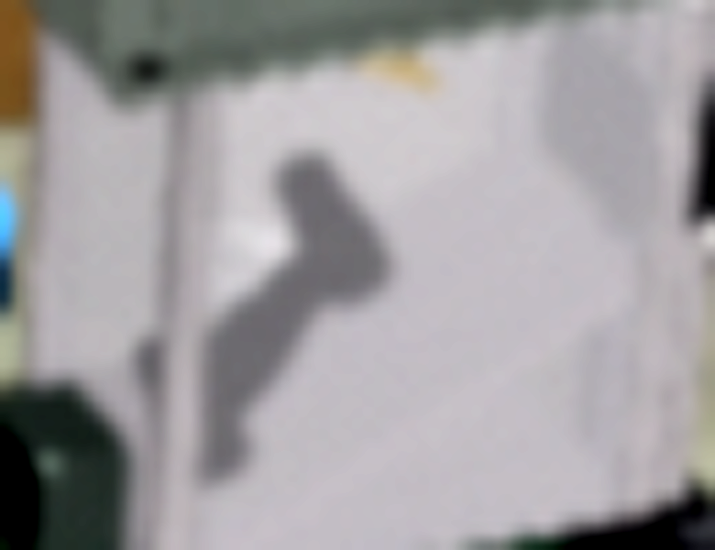

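View pics/x2.png

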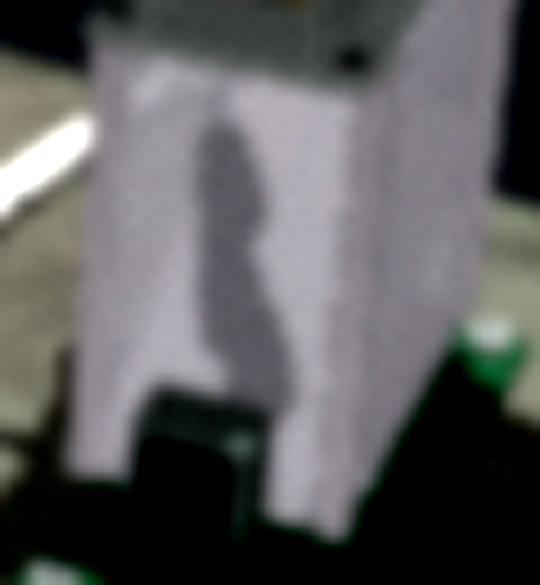

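Run:
```python
from h import *
m=(0.5535,-0.0945,-1.673);c=cam("scene");d=cam("side")
a=cv2.imread("pics/x1.png");b=cv2.imread("pics/x2.png")
for y,col in((-30,(0,0,255)),(0,(0,255,0)),(30,(255,0,0))):
  fl=[(x,y,66+(x-41)*np.tan(np.radians(27))) for x in(-11,5,21,37,53,93)]
  for im,cc,o,s in((a,c,(385,210),11),(b,d,(340,160),9)):
    p=((proj(cc,pose(*m,fl))-o+.5)*s).astype(int)
    cv2.polylines(im,[p.reshape(-1,1,2)],False,col,1)
    for q in p: cv2.circle(im,tuple(int(v) for v in q),3,col,-1)
cv2.imwrite("pics/x3.png",a);cv2.imwrite("pics/x4.png",b)
```

```text
(no output)
```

View pics/x3.png

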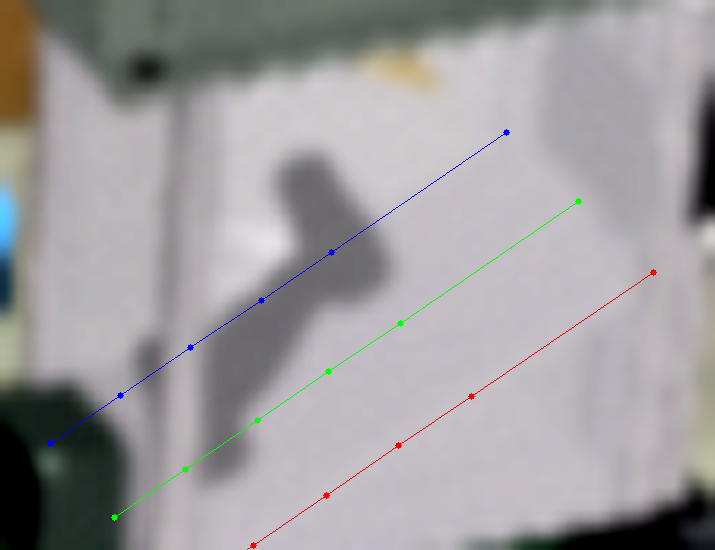

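View pics/x4.png

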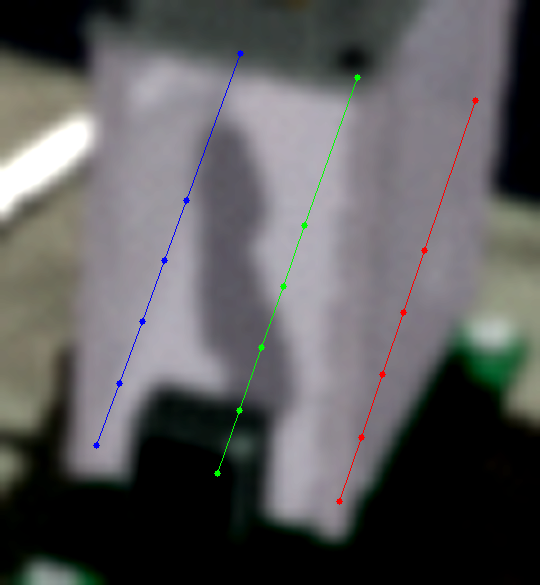

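Run:
```python
from h import *
o=st()
ims=[]
for k in range(2): ims.append(eyes.get_image("scene")[:,:,::-1].astype(float))
av=np.mean(ims+[cv2.imread("pics/scene_1955.png").astype(float)],0)
out=[]
for A in (cv2.imread("pics/scene_1864.png").astype(float),av):
    a=A[205:265,380:450];a=cv2.resize(a,None,fx=5.6,fy=9,interpolation=cv2.INTER_LANCZOS4)
    a=cv2.resize(A[205:265,383:438],None,fx=7,fy=7,interpolation=cv2.INTER_LANCZOS4)
    out.append(np.clip((a-70)*2.2,0,255))
cv2.imwrite("pics/y1.png",np.hstack(out))
im=eyes.get_image("side")[:,:,::-1].astype(float)
out=[]
for A in (cv2.imread("pics/side_1864.png").astype(float),im):
    a=cv2.resize(A[160:225,340:395],None,fx=7,fy=7,interpolation=cv2.INTER_LANCZOS4);out.append(np.clip((a-70)*2.2,0,255))
cv2.imwrite("pics/y2.png",np.hstack(out))
```

```text
t 19.65 pos [ 0.5555 -0.0739  0.2337] yangle -0.102 zax [ 1.e-04 -0.e+00 -1.e+00] F [1.8  3.16 0.84] M [ 0.69  -0.526 -0.094] w 35.9 j [ 0.01  0.32  0.04  1.73 -0.01  1.09 -0.05][ WARN:0@1.618] global loadsave.cpp:1063 imwrite_ Unsupported depth image for selected encoder is fallbacked to CV_8U.
```

View pics/y1.png

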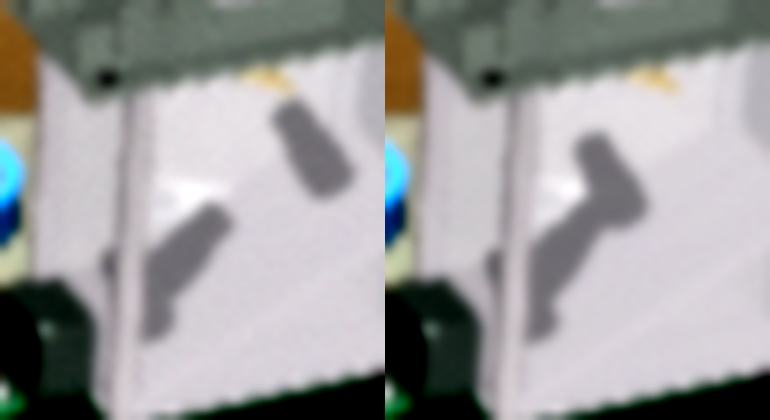

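View pics/y2.png

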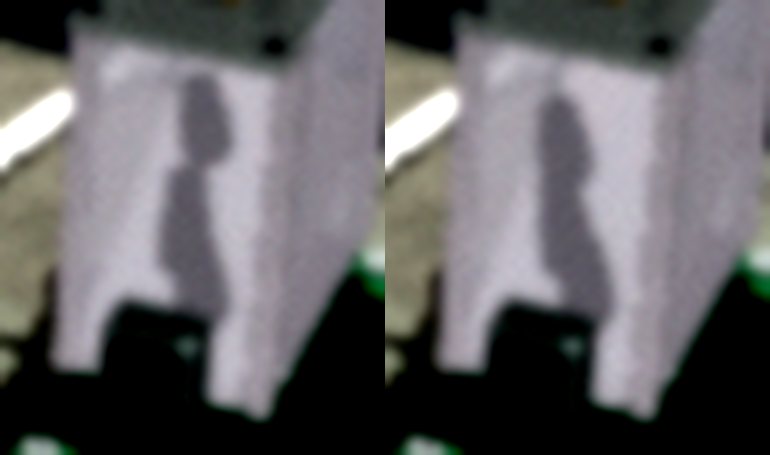

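Emit:
apply_moves --targets '[1,0.0062,0,0.002,0,1,0.0061,0,0.0022,0,1,0.006,0,0.0024,0,1,0.0059,0,0.0026,0]'

```text
clock: 20.3
position: [0.5561, -0.0643, 0.2297]
ee_rot: [-2.332, -2.105, 0.001]
force: [-0.1, 0.4, -0.0]
width: 0.39
```

Emit:
apply_moves --targets '[1,0.0058,0,0.0028,0,1,0.0057,0,0.003,0,1,0.0056,0,0.0032,0,1,0.0055,0,0.0034,0]'

```text
clock: 20.8
position: [0.5573, -0.0551, 0.2249]
ee_rot: [-2.332, -2.105, 0.0]
force: [-0.3, -0.9, 0.1]
width: 0.392
```

Emit:
apply_moves --targets '[1,0.0054,0,0.0036,0,1,0.0053,0,0.0038,0,1,0.0051,0,0.004,0,1,0.005,0,0.0041,0]'

```text
clock: 21.3
position: [0.5582, -0.0469, 0.2187]
ee_rot: [2.332, 2.105, 0.0]
force: [0.3, -0.4, 0.0]
width: 0.394
```

Emit:
apply_moves --targets '[1,0.0048,0,0.0043,0,1,0.0047,0,0.0045,0,1,0.0045,0,0.0046,0,1,0.0044,0,0.0048,0]'

```text
clock: 21.8
position: [0.5589, -0.0398, 0.2114]
ee_rot: [2.332, 2.105, -0.0]
force: [0.3, -2.3, -1.3]
width: 0.395
```

Emit:
apply_moves --targets '[1,0.0042,0,0.0049,0,1,0.004,0,0.0051,0,1,0.0038,0,0.0052,0]'

```text
clock: 22.18
position: [0.5594, -0.0349, 0.2053]
ee_rot: [2.332, 2.105, -0.0]
force: [0.0, -2.8, -0.7]
width: 0.395
```

```bash
python3 sh.py
```

```text
t 22.18 pos [ 0.5594 -0.0349  0.2053] yangle -0.102 zax [ 0.e+00 -1.e-04 -1.e+00] F [ 0.02 -2.78 -0.7 ] M [-0.799  0.028 -0.061] w 36.3 j [-0.05  0.35  0.02  1.76 -0.01  1.03 -0.13]
pics/scene_2217.png
pics/side_2217.png
2217
```

View pics/A2217.png

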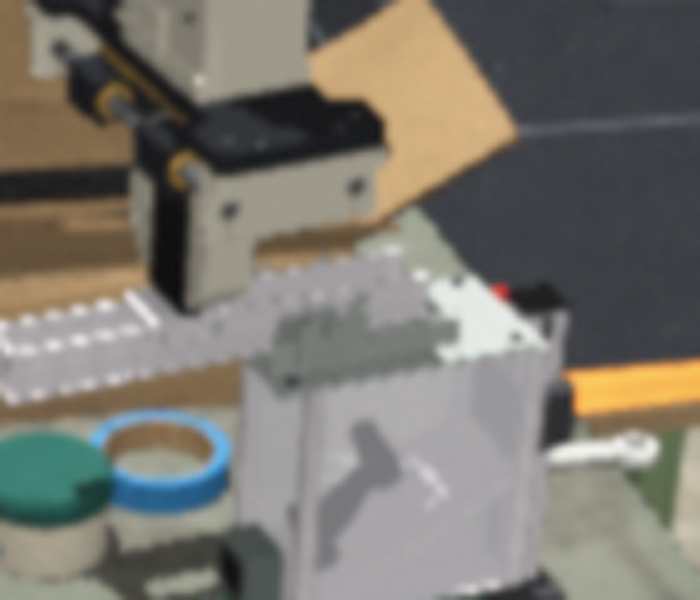

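Emit:
apply_moves --targets '[1,0,0,0,0,1,0,0,-0.01,0,1,0,0,-0.025,0,1,0,0,-0.04,0,1,0,0,-0.04,0,1,0.04,-0.0124,0,0,1,0.08,-0.0248,0,0,1,0.08,-0.0248,0,0,1,0.041,-0.0127,0,0,1,0,0,0,0.0472,1,0,0,0,0.0472,1,0,0,0,0]' --grip_force 30

```text
clock: 23.78
position: [0.5394, 0.0641, 0.2513]
ee_rot: [2.481, 1.927, -0.001]
force: [-0.5, 0.3, -1.5]
width: 0.386
```

```bash
python3 sh.py;python3 - <<'E'
import cv2,glob,os
f=sorted(glob.glob("pics/scene_*.png"),key=os.path.getmtime)[-1]
a=cv2.imread(f)[130:270,290:480];cv2.imwrite("pics/z1.png",cv2.resize(a,None,fx=4.2,fy=4.2,interpolation=cv2.INTER_CUBIC))
E
```

```text
t 23.77 pos [0.5394 0.0641 0.2513] yangle -0.2498 zax [-2.e-04 -4.e-04 -1.e+00] F [-0.51  0.32 -1.48] M [-0.046  0.029 -0.023] w 35.5 j [-0.22  0.28  0.01  1.74 -0.    1.12 -0.46]
pics/scene_2377.png
pics/side_2377.png
2377
```

View pics/z1.png

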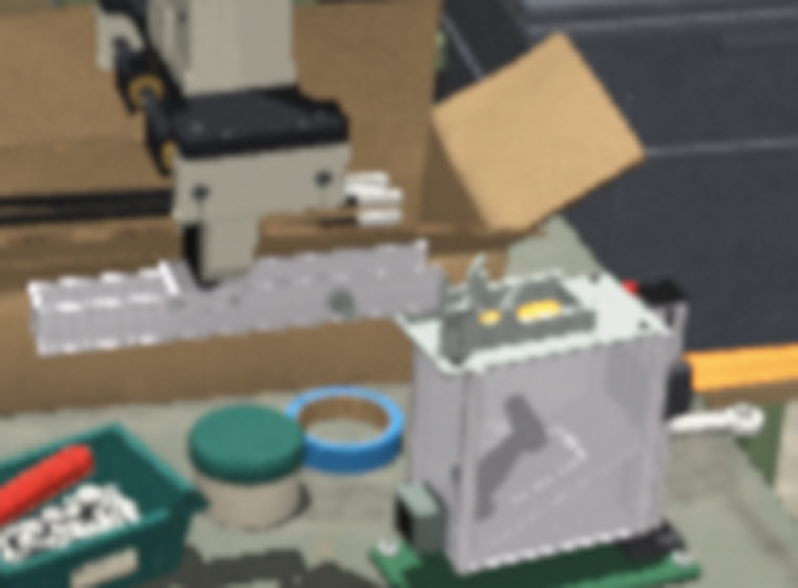

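Run:
```python
from h import *
S=cam("scene");p=np.array([.5394,.0641]);yaw=-.2498-np.pi/2;og=p+.017*np.array([np.cos(yaw),np.sin(yaw)])
for t in(-4,0,4):
  P=np.array([(-100,-13,0),(95,-13,0)],float);a=np.radians(t)
  q=P-[-17,0,52.7];q=np.c_[q[:,0]*np.cos(a)+q[:,2]*np.sin(a),q[:,1],-q[:,0]*np.sin(a)+q[:,2]*np.cos(a)]+[-17,0,52.7]
  z=proj(S,pose(*og,yaw,q)+[0,0,.2513-.0339]);print(t,((z-[290,130])*4.2).round(0).tolist(),(z[1,1]-z[0,1])/(z[1,0]-z[0,0]))
```

```text
-4 [[57.0, 366.0], [454.0, 292.0]] -0.18555513506666169
0 [[49.0, 356.0], [447.0, 307.0]] -0.12302687318250624
4 [[41.0, 346.0], [438.0, 322.0]] -0.06051382275011418
```

Emit:
apply_moves --targets '[1,0,0,0.06,0,1,0,0,0.12,0,1,0,0,0.12,0,1,0,0,0.1,0,1,0,0,0.06,0,1,0,0,0.04,0,1,0,0,0.02,0,1,0,0,0.015,0,1,0,0,0,0]'

```text
clock: 25.0
position: [0.5397, 0.0641, 0.0377]
ee_rot: [2.481, 1.927, 0.001]
force: [-0.5, -0.3, -0.9]
width: 0.389
```

Emit:
apply_moves --targets '[1,0,0,0.004,0,1,0,0,0.003,0,1,0,0,0,0]'

```text
clock: 25.38
position: [0.5398, 0.0642, 0.035]
ee_rot: [2.481, 1.927, 0.001]
force: [0.6, 0.9, -0.0]
width: 0.387
```

Emit:
apply_moves --targets '[1,0,0,0.0025,0,1,0,0,0,0]'

```text
clock: 25.62
position: [0.54, 0.0644, 0.0343]
ee_rot: [2.481, 1.927, 0.002]
force: [-0.5, 2.0, 7.1]
width: 0.388
```

Emit:
apply_moves --targets '[0.5,0,0,0,0,0.45,0,0,0,0,0.45,0,0,0,0,0.45,0,0,-0.06,0,0.45,0,0,-0.12,0,0.45,0,0,-0.12,0,0.45,0,0,-0.1,0,0.45,0,0,0,0,0.45,0,0,0,0]'

```text
clock: 26.75
position: [0.5391, 0.064, 0.1931]
ee_rot: [-2.481, -1.927, 0.001]
force: [-0.4, -0.2, -0.3]
width: 0.55
```

```bash
python3 sh.py;python3 - <<'E'
from h import *
o=st();shot("wrist",o)
import cv2,glob,os
f=sorted(glob.glob("pics/scene_*.png"),key=os.path.getmtime)[-1]
a=cv2.imread(f)[180:320,290:480];cv2.imwrite("pics/z2.png",cv2.resize(a,None,fx=4.2,fy=4.2,interpolation=cv2.INTER_CUBIC))
E
```

```text
t 26.75 pos [0.5391 0.064  0.1931] yangle -0.2501 zax [-7.e-04 -2.e-04 -1.e+00] F [-0.43 -0.15 -0.31] M [0.048 0.025 0.004] w 50.6 j [-0.22  0.33  0.    1.82 -0.    0.99 -0.47]
pics/scene_2675.png
pics/side_2675.png
2675
t 26.85 pos [0.5386 0.0639 0.1923] yangle -0.2501 zax [-2.3e-03 -5.0e-04 -1.0e+00] F [-0.16  0.38  0.25] M [-0.023  0.059 -0.013] w 50.5 j [-0.22  0.34  0.    1.82 -0.    0.99 -0.47]
pics/wrist_2685.png
```

View pics/z2.png

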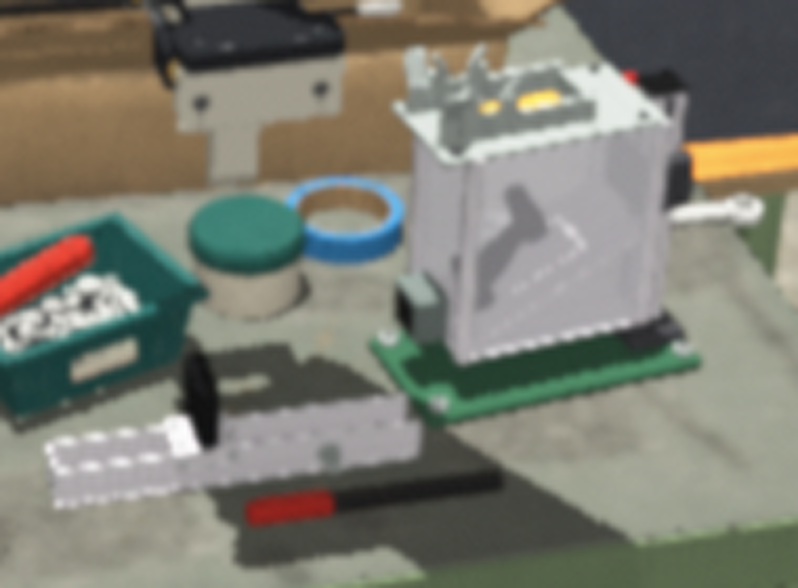

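View pics/wrist_2685.png

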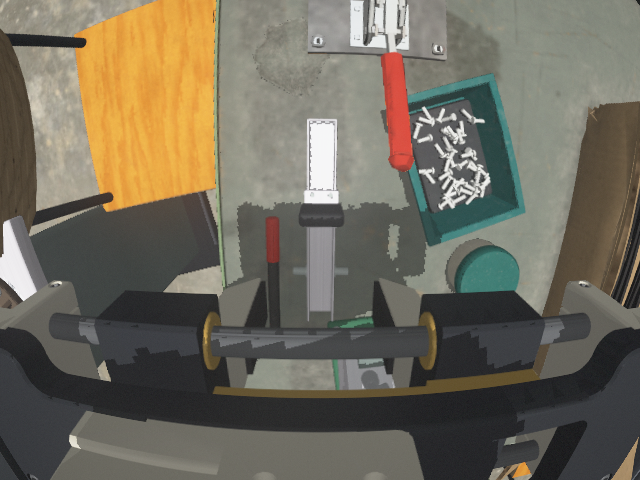

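Emit:
apply_moves --targets '[0.45,0.098,-0.02,-0.04,0,0.45,0.098,-0.02,-0.04,0,0.45,0,0,0,0.1115,0.45,0,0,0,0.1115,0.45,0,0,0,0.1115,0.45,0,0,0,0.1115,0.45,0,0,0,0.1115,0.45,0,0,0,0.1115,0.45,0,0,0,0.1115,0.45,0,0,0,0]'

```text
clock: 28.15
position: [0.543, 0.144, 0.2247]
ee_rot: [3.137, 0.151, -0.002]
force: [-1.1, -0.2, -0.8]
width: 0.554
```

Run:
```python
from h import *
o=st();im=eyes.get_image("wrist")[:,:,::-1];cv2.imwrite("pics/wf.png",im)
a=cv2.resize(im[150:320,470:640].astype(np.float32),None,fx=3.5,fy=3.5,interpolation=cv2.INTER_CUBIC);cv2.imwrite("pics/wf2.png",np.clip((a-40)*1.5,0,255).astype(np.uint8))
```

```text
t 28.15 pos [0.543  0.144  0.2247] yangle -1.4749 zax [-0.0015 -0.001  -1.    ] F [-1.14 -0.24 -0.75] M [ 0.023  0.129 -0.014] w 51.0 j [-0.52  0.33  0.22  1.75 -0.08  1.07 -1.75]
```

View pics/wf.png

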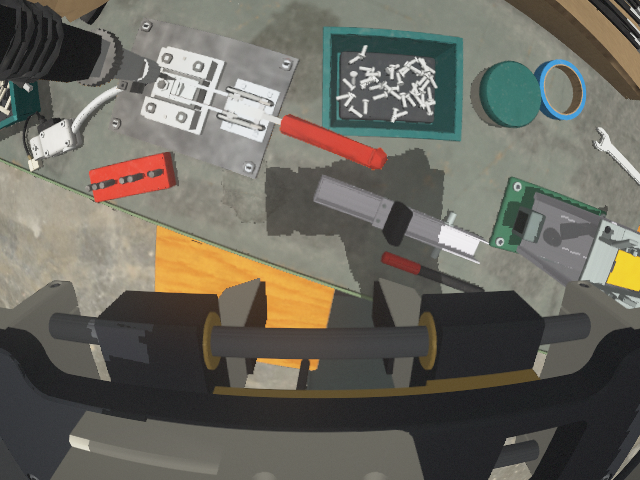

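View pics/wf2.png

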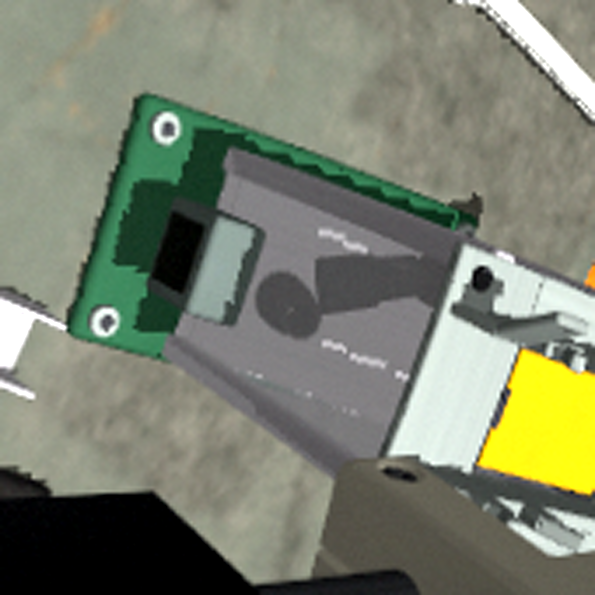

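Run:
```python
from h import *
o=arm.observe();m=(0.5535,-0.0945,-1.673)
yaw=-.25-np.pi/2;og=np.array([.540,.0644])+.017*np.array([np.cos(yaw),np.sin(yaw)])
print(og)
def ov(im,c,x0,y0,x1,y1,s,f):
    a=cv2.resize(im[y0:y1,x0:x1],None,fx=s,fy=s,interpolation=cv2.INTER_CUBIC)
    for P,col in((pose(*og,yaw,[(95,-13,0),(95,13,0),(95,13,24.5),(95,-13,24.5),(95,-13,0),(-100,-13,0)]),(0,0,255)),(pose(*m,[(131,-42,8),(-35,-42,8),(-35,42,8)]),(255,0,0)),(pose(*m,[(-35,-42,0),(-35,42,0)]),(255,255,0))):
        p=((proj(c,P)-[x0,y0]+.5)*s).astype(int);cv2.polylines(a,[p.reshape(-1,1,2)],False,col,1)
    cv2.imwrite(f,a)
ov(cv2.imread("pics/wf.png"),cam("wrist",o["position"],o["ee_rot"]),430,170,530,280,5.4,"pics/n1.png")
ov(cv2.imread("pics/scene_2675.png"),cam("scene"),350,240,410,300,9,"pics/n2.png")
```

```text
[0.53579413 0.04792849]
```

View pics/n1.png

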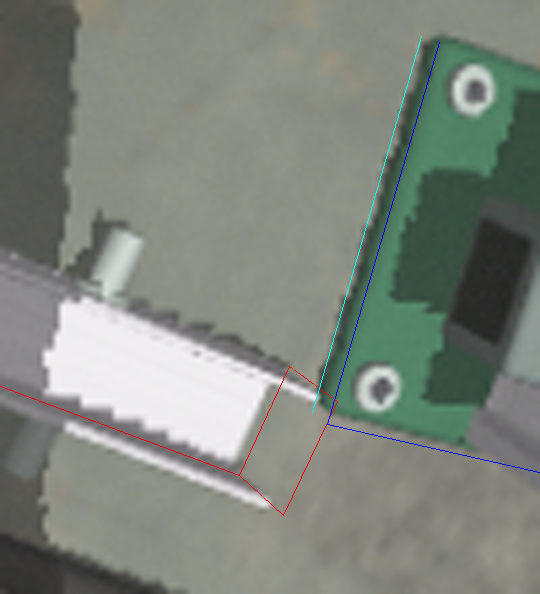

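View pics/n2.png

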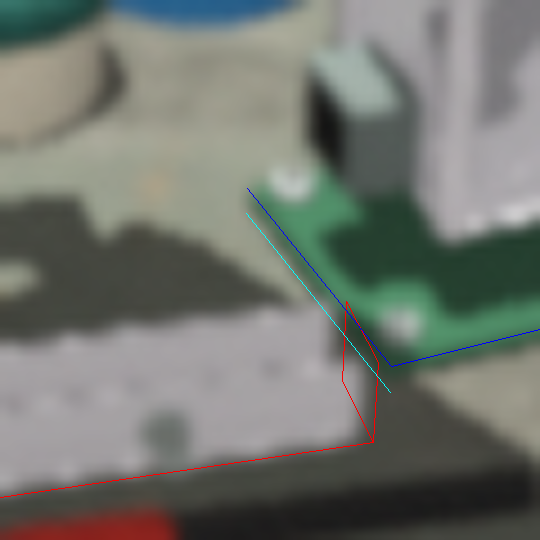

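Run:
```python
from h import *
st(); print(arm.sign_off());
```

```text
t 28.2 pos [0.543  0.144  0.2248] yangle -1.4721 zax [-1.3e-03 -8.0e-04 -1.0e+00] F [ 0.23  0.55 -1.07] M [0.027 0.101 0.009] w 50.7 j [-0.52  0.33  0.22  1.75 -0.08  1.07 -1.74]
the job is handed in; nothing more can be done
None
```

All three caps appear to be in the magazine, the flap is shut, and the empty chute stands upright on the worktop. I handed the job in at 28.2 s of the 72 s allowed; sign-off gives no verdict.

**What I did**
- **Regrip:** The clamp's red handle was in the way of the gripper, so I first moved the chute about 8 cm to a clear spot. There I took it again across the wide faces of its black block.
- **Docking:** I carried the chute level to the magazine and lowered the studs into the saddles by feel. They seated with the stud axis about 182 mm above the worktop, meaning the head is set about 12 mm above its lowest position, as the pictures had shown.
- **Pouring:** I tipped the chute about the studs to about 40 degrees and let the caps slide in, then tipped it back. I lifted it out level, set it down and released it.
- **Forces:** The wrist read at most about 7 N of change while the studs seated, and 4–6 N while tipping. These are readings taken at the end of each move, not continuous peaks.

**Last checks**
- **Caps:** The scene, side and wrist pictures show what I read as three caps. They overlap in the view, so the count is my judgement from the images. The visible channel of the chute is empty, though the pictures do not show under its bridge.
- **Flap:** The yellow flap's visible corners are within about 2 pixels of where they were at the start.
- **Chute:** It hung level to within about half a degree before set-down and now stands flat. Its nose is about 8–9 mm from the magazine base.
- **Neighbours:** The screw bin sits at the same pixels as before, and I saw no change in the pot or bit block.

No check failed. The one discrepancy was a chute picture about 3 pixels off my prediction, from a sign slip in my grip offset, which I corrected before docking.

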